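Pull-check, unclamp and tray a capped insulator

ROBOT

A 7-joint arm with a two-finger parallel gripper is mounted at the origin on the work surface. World frame = base frame: x ahead of the robot, y to its left, z up, the work surface at z = 0. Lengths are in m, angles in rad, forces in N, time in s.
With the tool pointing down it reaches from about 0.425 to 0.925 m from the base axis. Payload 6.8 kg.
Tool frame: the origin (TCP) lies midway between the tips of the shut fingers; the grasp point (between the pads) lies 19 mm behind it; z points along the fingers, y is the direction in which the jaws open and shut (so a half turn about z gives the same grasp; the last joint's range is limited). The gripper opens to 85 mm and grips with 20 to 120 N. Pads are 22 mm wide; open, the fingers measure 114 mm over their backs; the gripper's body (76 mm by 85 mm) begins 54 mm behind the grasp point. The pads swing forward as they close: fully open they stand 13 mm farther back than shut.
Start: joints at [-1.228, 0.477, 0.022, 1.555, -0.011, 1.109, -0.083], TCP at [0.294, 0.608, 0.231] pointing down, gripper open.
Joint ranges: [-2.96, 2.96], [-0.34, 2.1], [-1.41, 1.46], [0.24, 2.44], [-1.37, 4.51], [0.17, 1.92], [-2.96, 2.96]. Speed limits (rad/s): [2.39, 2.39, 3.14, 3.14, 3.14, 3.14, 3.14].

INTERFACE

Orientations are given as a unit quaternion [w, x, y, z].
In Python, from station import bot gives the robot as it stands. The module is installed in compiled form; this text tells all that it offers.
- The arm moves only by the tool play_rows, never from a script. Its argument "motion" is a list of rows, each a list of 2 entries, a list of its own where there are three numbers: the shift along the tool's x, y, z as a fraction of full scale, then the turn, a rotation vector about the tool's x, y, z as a fraction of full scale. In form: [[[tx, ty, tz], [rx, ry, rz]], ...]. A call has 1 to 8 rows; each row is the pose to reach, as a shift and turn from the pose measured when the call began, along the tool's axes at that moment, turning the shorter way round; what a row does not reach only later rows make up. Full scale, the value 1, is 400 mm for a shift and 360 degrees for a turn. A row lasts 1/10 s, in which the tool goes at most 50 mm and 8.59 degrees, less where a joint would pass 70% of its speed; a pose out of reach is approached as far as the arm can. A call with a number of a shift or a turn outside -1 to 1 is refused whole. A call with a gripper value outside its range is refused whole. "fingers" is the finger opening in mm, from 0 to 85.4, set as the call begins (left out, the last holds). The fingers move at their own pace and stop on an object; "grip_force" is the grip in N (left out, the last holds). Time passes only in rows, so rows that repeat a pose let the fingers close. It gives the time, the measured TCP pose, the force and the opening at its end, in the units of the state.
- bot.get_obs(): the state, without advancing time (a new reading comes with each control period).
- bot.read_camera(name): name is "scene" or "top" or "wrist"; returns a dict with "pixels" (384x512x3 uint8, red, green, blue), "range_z" (384x512 float32, m along the optical axis (not along the pixel's ray), 0 where there is no reading), "fovy" (degrees; the focal length in pixels is half the picture's height over the tangent of half this angle, whatever the lens; pixels are square), "cx", "cy" (the principal point, pixels), "pose" (4x4, takes a point from camera to world coordinates). Camera axes: x right, y down, z forward; pixel columns grow to the right and rows downward; lengths in m; the calibration is good to about 2 mm. A picture is of the moment at which its call begins.
- bot.hand_in(): hands the job in, once; it reports no verdict.
The state is a dict: "t": time; "q": joint angles; "joint_vel": joint speeds; "joint_torque": joint torques, N m; "eef_pos": TCP position; "tool_rot": TCP orientation; "contact_force": force on the tool from outside, world axes, zero at the start; "torque": the same for the moment, N m; "gripper_width": opening from 0.0 (shut) to 1.0 (fully open).
Only numpy, scipy, OpenCV 4.12 (cv2) and the standard library are available. Lean on these libraries where they do the work, as an engineer would, in place of code of your own. Each camera call takes 0.05 s, during which the arm holds its last target.

TASK

The capped insulator is still held in the tilted ratchet clamp: before unclamping it, check that its cap is snapped on by gripping the cap and pulling it along the insulator's axis with about 15 N, never more than 25 N, for a second. Then lift the pawl and throw it right over so that it stays back, draw the clamp bar fully back by its knob, and take the insulator out. Stand it gently upright on its foot in the open front half of the shallow brown tray that has three finished ones along its back, and let go, with the pawl and the bar left back and the finished insulators and the other things on the bench left where they are.

Things in the scene. Friction and masses are not known exactly. Their poses are not given: they have to be found in the camera images.
- fixture: Fixed bench clamp fixture, aluminium and steel, 170 (x) by 300 mm (y), turned up to 0.2 rad; origin: centre of its underside, on the bench. Its flat bed (130 by 300 mm, centre 80 mm above the origin) is tilted 30 degrees towards the robot: bed normal (-0.5, 0, 0.866), uphill (0.866, 0, 0.5) in the fixture's frame. Insulator at the -y end; bar, pawl and pull knob in line with it towards +y.
- nest (a point): Point on the bed under the centre of the insulator's foot (fixture frame 0, -95, 80 mm); its x is uphill along the bed, y across (the way the bar draws back), z the bed's normal. End stop 36 mm high on the -y side; downhill a saddle 66 mm high in which the insulator leans, also when unclamped. With the bar back it lifts straight out along the normal.
- work_mid (a point): Centre of the clamped insulator, 50 mm above the underside of its foot, z along its axis. Aluminium foot 48 mm diameter, 8 mm high; above it a groove (32 mm diameter, 8 to 18.5 mm up) that takes the bar's fork; ribbed grey body 48 mm diameter up to 80 mm; yellow cap from 83 to 124 mm. 0.27 to 0.44 kg in all. May lean up to 1 degree in the saddle. Same make as those in the tray.
- cap_mid (a point): Centre of the clamped insulator's cap: yellow moulded cap, 40 mm diameter, 41 mm high, this point half-way up it (103.5 mm above the underside of the foot, on the axis; z along the axis). It can carry the whole insulator.
- cap (a joint): How far the cap is drawn up along the axis on its sprung snap ring (m); 0 seated; about 4 N per mm, so 15 N draws it 3.75 mm and 25 N 6.25 mm; springs back when let go. The foot has about 1.5 mm of play under the fork before the pull is felt.
- pawl_knob (a point): Centre of the black ball knob (22 mm diameter) on top of the pawl's stem. With the pawl engaged it is 60 mm from the nest along +y and 88 mm above the bed.
- pawl_pivot (a point): Centre of the pawl's pivot, 90 mm from the nest along +y and 45 mm above the bed, between two cheeks (38 mm apart overall, 56 mm high). The pivot pin runs along the bed's uphill direction; the knob's centre is 52 mm from it.
- pawl (a joint): Angle of the pawl (rad): 0 dropped into the bar's teeth, so that the bar cannot draw back; grows as the knob swings up and over towards +y; stop at 1.85. Moved by its weight (0.12 kg) alone: let go past about 1 rad it falls back onto the stop and stays, before that it drops into the teeth again.
- bar_grip (a point): Point on the axis of the clamp bar's pull knob at the height to grip, 60 mm above the bed: upright black knob, 25 mm diameter (30 at its rim), from 35 to 88 mm above the bed, 182 mm from the nest along +y when clamped.
- bar (a joint): How far the clamp bar is drawn back along the fixture's +y (m): 0 clamped, its fork in the insulator's groove; 0.052 fully back, against the stop; the fork is clear of the foot from 0.042. Slides with about 2 N of friction and stays where it is left. About 0.5 mm of slack while the pawl is in the teeth.
- tray: Open brown cardboard tray, 200 mm along its x and 240 mm along its y, walls 36 mm high and 5 mm thick, floor 5 mm thick; origin at the centre of its underside. Fixed to the bench, turned up to 0.3 rad. Its front half (-x, towards the robot) is empty; the finished insulators stand in a row in its back half.
- tray_free (a point): Point on the tray's floor in the middle of its open front half (tray frame -45, 0, 5 mm).
- done0_mid (a point): Half-way up a finished insulator standing in the back half of the tray (48 mm diameter, 124 mm high, 62 mm from foot to this point), right end (-y) of the row.
- done1_mid (a point): Half-way up a finished insulator standing in the back half of the tray (48 mm diameter, 124 mm high, 62 mm from foot to this point), middle of the row.
- done2_mid (a point): Half-way up a finished insulator standing in the back half of the tray (48 mm diameter, 124 mm high, 62 mm from foot to this point), left end (+y) of the row.
- screwdriver_grip (a point): Handle of a screwdriver about 170 mm long lying on the bench, roughly along x, between tray and fixture.
- flask: Steel drinking flask, 68 mm diameter and 188 mm high, at the back of the bench; origin under its centre.
- tape: Roll of tape lying flat at the back, 90 mm diameter, 24 mm high.
- hammer: Small hammer with a wooden handle lying on the bench at the far right, roughly along x, 220 mm long.
Things that resemble listed ones, but are neither listed nor needed, are in the scene too. Leave any purple or turquoise look-alike of the part that bears work_mid alone.

How it is judged:
By the outcome, as a careful person would: the job done as asked, in the order asked, and still so for the second after the job is handed in, with the robot touching nothing.
It also fails if it takes over 72 s, if anything falls off the work surface, if the arm or the gripper's body presses on something with over 40 N, if the wrist force passes 120 N, or if a joint passes its speed limit or range.

## Working session

There is one attempt and no reset: what is moved stays moved. The work goes in short steps, Python scripts to look and compute and a tool call to move; the robot and the scene stay as the last step left them, time stands still between calls to the robot, and variables do not carry over. Pictures are saved under pics/ and viewed, and the job is handed in when it is done.

Besides the shell and the picture viewer there is one more tool, called after "Emit:" by a JSON object that holds its "method" and its "body", one argument or row to a line. play_rows: Moves the arm, as the interface text tells. Shift numbers are shares of 400 mm and turn numbers shares of 360 degrees, none past 1 either way. Its arguments: {"type":"object","properties":{"motion":{"type":"array"},"fingers":{"type":"number"},"grip_force":{"type":"number"}},"required":["motion"]}

```bash
ls; mkdir -p pics; python3 - <<'E'
from station import bot
import cv2,numpy as np
o=bot.get_obs(); print({k:np.round(v,3).tolist() for k,v in o.items()})
for n in ["scene","top","wrist"]:
    c=bot.read_camera(n); np.savez(f"{n}0.npz",**c)
    cv2.imwrite(f"pics/{n}0.png",cv2.cvtColor(c["pixels"],cv2.COLOR_RGB2BGR)); print(n,c["fovy"],c["cx"],c["cy"],c["pose"].round(3).tolist())
E
```

```text
pics
{'t': 0.0, 'q': [-1.228, 0.478, 0.022, 1.556, -0.011, 1.109, -0.083], 'joint_vel': [0.001, -0.001, 0.0, -0.001, 0.001, 0.001, -0.002], 'joint_torque': [-0.0, -59.645, 1.608, -28.119, 0.012, 0.009, 0.0], 'eef_pos': [0.294, 0.607, 0.23], 'tool_rot': [-0.0, 0.223, 0.975, -0.001], 'contact_force': [-0.374, 0.456, 0.687], 'torque': [-0.039, 0.025, 0.016], 'gripper_width': 1.002}
scene 57.35349073098774 251.80159963733811 192.92542416023554 [[-0.879, 0.299, -0.371, 0.943], [0.476, 0.539, -0.695, 0.616], [-0.008, -0.787, -0.616, 0.771], [0.0, 0.0, 0.0, 1.0]]
top 53.76985941151538 252.5267483937103 185.08875239428852 [[0.023, -0.995, 0.096, 0.421], [-1.0, -0.022, 0.01, -0.109], [-0.008, -0.096, -0.995, 1.189], [0.0, 0.0, 0.0, 1.0]]
wrist 63.589612149849216 259.1101232240445 191.10783310539102 [[0.436, 0.862, 0.26, 0.227], [0.9, -0.416, -0.127, 0.64], [-0.002, 0.289, -0.957, 0.372], [0.0, 0.0, 0.0, 1.0]]
```

View pics/scene0.png

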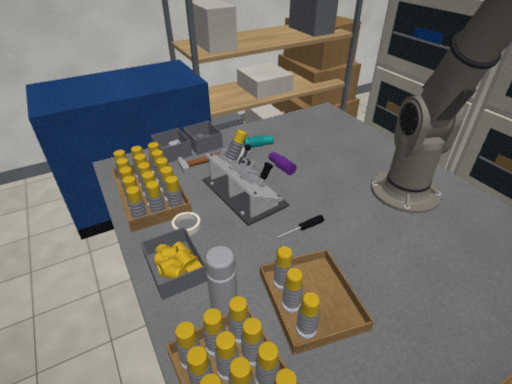

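View pics/top0.png

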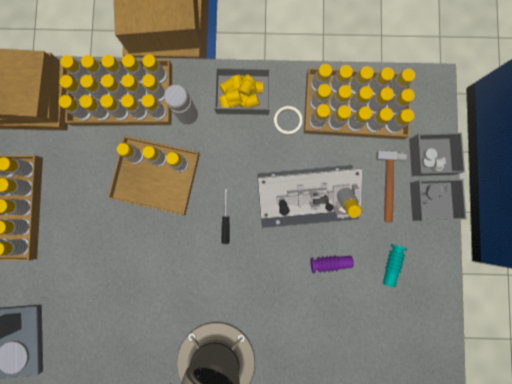

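View pics/wrist0.png

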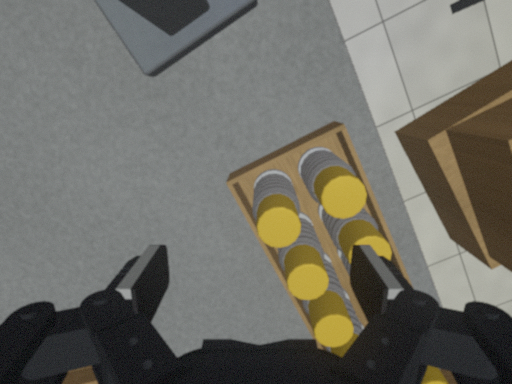

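The candidates for the insulator, by top-view pixel:
- Clamped grey and yellow one at (349,204), in the fixture.
- Purple look-alike lying at (332,264).
- Turquoise look-alike lying at (395,265).
- Finished ones in the small tray at (123–175,150–160).
- Stock trays at the back and left.

The target is the clamped one. I'll check it in a close crop and measure it.

```bash
cat > h.py <<'E'
import numpy as np,cv2
def cloud(c):
    z=c["range_z"];H,W=z.shape;f=H/2/np.tan(np.radians(float(c["fovy"]))/2)
    u,v=np.meshgrid(np.arange(W),np.arange(H))
    P=np.stack([(u-c["cx"])/f*z,(v-c["cy"])/f*z,z],-1)
    T=c["pose"];return P@T[:3,:3].T+T[:3,3]
def proj(c,p):
    T=np.linalg.inv(c["pose"]);q=np.atleast_2d(p)@T[:3,:3].T+T[:3,3];H=c["range_z"].shape[0];f=H/2/np.tan(np.radians(float(c["fovy"]))/2)
    return np.c_[q[:,0]/q[:,2]*f+c["cx"],q[:,1]/q[:,2]*f+c["cy"]]
E
python3 - <<'E'
import cv2,numpy as np
from h import *
a=cv2.imread('pics/top0.png')[150:240,240:380]; b=cv2.imread('pics/scene0.png')[110:230,190:310]
cv2.imwrite('pics/cr0.png',np.hstack([cv2.resize(a,(490,315),interpolation=2),cv2.resize(b,(315,315),interpolation=2)])[:, :800])
c=dict(np.load('top0.npz'));P=cloud(c)
s=dict(np.load('scene0.npz'));S=cloud(s)
# bed plane: points in the bed region with z .04-.13
pix=c["pixels"].astype(int)
R=P[160:235,250:370].reshape(-1,3)
best=None;rng=np.random.default_rng(0)
R=R[R[:,2]>.02]
for i in range(3000):
    p=R[rng.integers(len(R),size=3)];n=np.cross(p[1]-p[0],p[2]-p[0]);l=np.linalg.norm(n)
    if l<1e-6: continue
    n/=l; n*=np.sign(n[2])
    if abs(n[2]-.866)>.06: continue
    k=abs((R-p[0])@n)<.002
    if best is None or k.sum()>best.sum(): best=k
Q=R[best];m=Q.mean(0);n=np.linalg.svd(Q-m)[2][2];n*=np.sign(n[2]);print(len(R),best.sum(),m,n,np.degrees(np.arccos(n[2])),'yaw',np.arctan2(-n[1],-n[0]))
np.savez('plane.npz',m=m,n=n)
# outline in bed frame
y=np.cross(n,[0,0,1]);y/=np.linalg.norm(y);y*=np.sign(y[1]);x=np.cross(y,n)
print('x',x,'y',y)
d=(Q-m);print('x range',np.percentile(d@x,[0,.5,1,50,99,99.5,100]),'y',np.percentile(d@y,[0,.5,1,99,99.5,100]))
hh,ww=P[...,2],0
yel=(pix[...,0]>150)&(pix[...,1]>110)&(pix[...,2]<80)
yl=yel.copy();yl[:, :330]=0;yl[:,375:]=0;yl[:185]=0;yl[230:]=0
K=P[yl];print(len(K),K.mean(0),K.min(0),K.max(0))
E
```

```text
4383 1687 [ 0.51583396 -0.24278432  0.08755354] [-0.4997599  -0.05625372  0.86433533] 30.19310478008475 yaw 0.11208967723061719
x [0.85891122 0.09668032 0.50291593] y [-0.11185511  0.99372453  0.        ]
x range [-0.08232723 -0.08090091 -0.07988455  0.01318168  0.04865984  0.04898205
  0.04979803] y [-0.17296575 -0.17176978 -0.17078029  0.12505788  0.12571818  0.126472  ]
182 [ 0.46027935 -0.36299288  0.19480304] [ 0.42077479 -0.38452481  0.156831  ] [ 0.48786196 -0.10936872  1.18870035]
```

View pics/cr0.png

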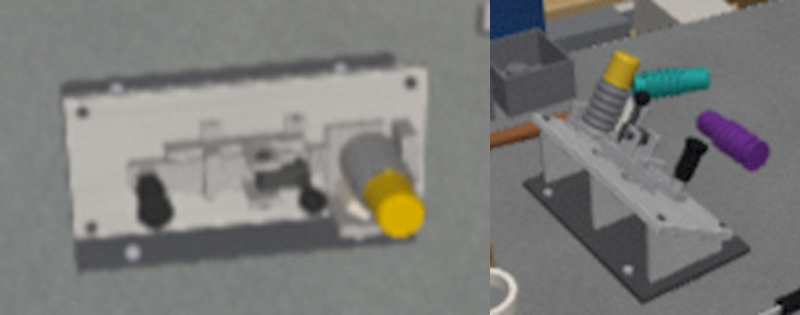

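The crop confirms it. The grey and yellow insulator is at the right (-y) end of the tilted bed, at top pixel (349,204). The pawl knob is at about (329,207) and the pull knob at about (284,207).

```bash
cat >> h.py <<'E'
E
python3 - <<'E'
import cv2,numpy as np
from h import *
c=dict(np.load('top0.npz'));P=cloud(c);s=dict(np.load('scene0.npz'));S=cloud(s)
d=np.load('plane.npz');m=d['m'];n=d['n']
y=np.cross(n,[0,0,1]);y/=np.linalg.norm(y);y*=np.sign(y[1]);x=np.cross(y,n)
# orientation: use min-area rect of outline of plane pixels
Q=P[150:240,245:375].reshape(-1,3);k=(abs((Q-m)@n)<.003)&(Q[:,2]>.02);Q=Q[k]
uv=np.c_[(Q-m)@x,(Q-m)@y].astype(np.float32)
r=cv2.minAreaRect(uv);print('rect',r)
cen=m+x*r[0][0]+y*r[0][1];print('top cen',cen)
# same from scene cam
Q=S[110:230,190:310].reshape(-1,3);k=(abs((Q-cen)@n)<.004)&(np.linalg.norm(Q-cen,axis=1)<.2);Q=Q[k]
mm=Q.mean(0);n2=np.linalg.svd(Q-mm)[2][2];n2*=np.sign(n2[2]);print('scene n',n2,(mm-cen)@n, len(Q))
uv=np.c_[(Q-cen)@x,(Q-cen)@y].astype(np.float32);print(cv2.minAreaRect(uv))
nest=cen-.095*y
T=np.c_[x,y,n]
pts={'cap':(0,0,.1035),'captop':(0,0,.124),'pawl':(0,.06,.088),'pivot':(0,.09,.045),'bar':(0,.182,.06),'bartop':(0,.182,.088)}
W={k:nest+T@np.array(v) for k,v in pts.items()}
for k in W: print(k,W[k].round(4),proj(c,W[k]).round(1),proj(s,W[k]).round(1))
for nm,cc,C in(('top',c,P),('scene',s,S)):
    pix=cc["pixels"].astype(int);near=np.linalg.norm(C-W['cap'],axis=2)<.04
    yel=near&(pix[...,0]>120)&(pix[...,2]<90)&(pix[...,0]-pix[...,2]>70)
    K=(C[yel]-nest)@T;print(nm,yel.sum(),'bedframe',K.min(0).round(4),K.max(0).round(4),K.mean(0).round(4))
    t=K[K[:,2]>.12];print('topface',t.mean(0) if len(t) else 0)
    for kn,w in (('pawl','pawl'),('bar','bar')):
        dk=(np.linalg.norm(C-W[w],axis=2)<(.02 if kn=='pawl' else .035))&(pix.max(2)<60)
        K=(C[dk]-nest)@T
        if len(K): print(nm,kn,dk.sum(),K.min(0).round(4),K.max(0).round(4),K.mean(0).round(4))
    # fit cylinder axis of cap
np.savez('fix.npz',nest=nest,T=T)
from scipy.optimize import least_squares
A=[]
for cc,C in((c,P),(s,S)):
    pix=cc["pixels"].astype(int);near=np.linalg.norm(C-W['cap'],axis=2)<.04
    yel=near&(pix[...,0]>120)&(pix[...,2]<90)&(pix[...,0]-pix[...,2]>70)
    K=(C[yel]-nest)@T; K=K[(K[:,2]<.12)&(K[:,2]>.085)]
    f=least_squares(lambda p:np.hypot(K[:,0]-p[0],K[:,1]-p[1])-.02,[0,0],loss='soft_l1',f_scale=.002);print('cyl',f.x,len(K))
# tray
from numpy.linalg import norm
Q=P[130:222,100:205].reshape(-1,3);pix=c['pixels'][130:222,100:205].reshape(-1,3).astype(int)
k=(Q[:,2]>.029)&(Q[:,2]<.043)&(pix[:,0]-pix[:,2]>25)
rim=Q[k];r=cv2.minAreaRect(rim[:,:2].astype(np.float32));print('tray',r,np.median(rim[:,2]))
k=(Q[:,2]<.012)&(pix[:,0]-pix[:,2]>25);r2=cv2.minAreaRect(Q[k][:,:2].astype(np.float32));print(np.median(Q[k][:,2]),r2)
k=(pix[:,0]>120)&(pix[:,0]-pix[:,2]>90)&(Q[:,2]>.118)
a=Q[k][:,:2];_,_,cc_=cv2.kmeans(a.astype(np.float32),3,None,(3,50,1e-5),5,2);print('caps',cc_,Q[k][:,2].mean())
E
```

```text
rect ((-0.01612839102745056, -0.023230403661727905), (0.13242949545383453, 0.29949063062667847), 0.20785413682460785)
top cen [ 0.50457954 -0.26742824  0.07944232]
scene n [-0.50106753 -0.0569313   0.86353353] 0.0003463283635383881 825
((-0.04840834438800812, -0.0021743029356002808), (0.23929141461849213, 0.30454668402671814), 0.13422605395317078)
cap [ 0.4635 -0.3677  0.1689] [[352.2 207.9]] [[240.  136.2]]
captop [ 0.4532 -0.3688  0.1866] [[354.4 211.6]] [[242.3 130.8]]
pawl [ 0.4645 -0.3072  0.1555] [[328.7 207.2]] [[247.8 147.3]]
pivot [ 0.4826 -0.2749  0.1183] [[314.7 201.1]] [[247.7 162.4]]
bar [ 0.4649 -0.1843  0.1313] [[282.9 206.5]] [[265.8 171. ]]
bartop [ 0.4509 -0.1859  0.1555] [[284.  211.3]] [[269.4 163.3]]
top 232 bedframe [-0.0172 -0.0193  0.0835] [0.0184 0.0188 0.1277] [0.0059 0.0027 0.1142]
topface [8.42100627e-05 9.04133348e-04 1.23858515e-01]
top pawl 28 [-0.0011  0.0525  0.0695] [0.0108 0.0684 0.1003] [0.0054 0.0614 0.0938]
top bar 87 [-0.0076  0.171   0.0439] [0.0153 0.1928 0.0917] [0.0065 0.1828 0.0777]
scene 126 bedframe [-0.012  -0.008   0.0838] [0.0227 0.0212 0.1259] [0.0098 0.0094 0.1062]
topface [0.00763692 0.00600093 0.12359815]
scene pawl 31 [-0.0037  0.0565  0.0707] [0.014  0.0692 0.0973] [0.0055 0.0637 0.0881]
scene bar 108 [-0.0072  0.1776  0.0378] [0.0167 0.196  0.0885] [0.008  0.188  0.0644]
cyl [-0.00287022 -0.00053462] 100
cyl [ 0.00023367 -0.00318755] 101
tray ((0.5569635629653931, 0.21024750173091888), (0.24118587374687195, 0.19989997148513794), 78.84754943847656) 0.03479090084827463
0.004623543993244716 ((0.5654977560043335, 0.22198627889156342), (0.2668817639350891, 0.20438231527805328), 79.33795928955078)
caps [[0.61807156 0.27277976]
 [0.5938458  0.12942265]
 [0.6112338  0.19975503]] 0.1306802515057526
```

```bash
cat >> h.py <<'E'
from scipy.spatial.transform import Rotation as Ro
def rot(q): return Ro.from_quat(np.r_[q[1:],q[0]])
def rows(bot,targets):
    o=bot.get_obs();R0=rot(o['tool_rot']);p0=np.array(o['eef_pos'])
    for p,R in targets:
        sh=R0.inv().apply(np.array(p)-p0)/.4
        rv=(R0.inv()*(Ro.from_matrix(R) if not isinstance(R,Ro) else R)).as_rotvec()/(2*np.pi)
        print([sh.round(4).tolist(),rv.round(4).tolist()], 'mm',round(np.linalg.norm(sh)*400,1),'deg',round(np.linalg.norm(rv)*360,1))
try:
    _f=np.load('fix.npz');nest=_f['nest'];T=_f['T'];xb,yb,nb=T.T
    RB=np.c_[yb,xb,-nb]
    bp=lambda x,y,z: nest+T@np.array([x,y,z])
    inbed=lambda p:(np.array(p)-nest)@T
except Exception: pass
E
python3 - <<'E'
from h import *
from station import bot
Rb=Ro.from_matrix(RB)
R0=rot(bot.get_obs()['tool_rot'])
rv=(R0.inv()*Rb).as_rotvec()
g=lambda f:R0*Ro.from_rotvec(rv*f)
rows(bot,[((.42,.45,.30),g(.3)),((.54,.15,.33),g(.7)),((.52,-.1,.33),g(1)),(bp(0,0,.1035+.10),Rb)])
print(bp(0,0,.2035))
E
```

```text
[[-0.4549, -0.2165, -0.1733], [-0.023, -0.0126, 0.047]] mm 213.1 deg 19.4
[[-1.0517, -0.761, -0.2474], [-0.0537, -0.0295, 0.1096]] mm 528.6 deg 45.2
[[-1.279, -1.3453, -0.2466], [-0.0768, -0.0421, 0.1566]] mm 749.0 deg 64.6
[[-1.337, -2.076, -0.0589], [-0.0768, -0.0421, 0.1566]] mm 988.0 deg 64.6
[ 0.41350464 -0.3732797   0.25533456]
```

Emit:
{"method": "play_rows", "body": {
  "motion": [
    [[-0.12,-0.05,-0.05],[0,0,0.01]],
    [[-0.23,-0.11,-0.09],[-0.01,-0.005,0.023]],
    [[-0.34,-0.16,-0.13],[-0.017,-0.009,0.035]],
    [[-0.45,-0.22,-0.17],[-0.023,-0.0126,0.047]],
    [[-0.56,-0.32,-0.19],[-0.03,-0.016,0.06]],
    [[-0.66,-0.42,-0.2],[-0.035,-0.02,0.073]],
    [[-0.77,-0.52,-0.22],[-0.04,-0.023,0.085]],
    [[-0.88,-0.62,-0.24],[-0.045,-0.026,0.097]]
  ],
  "fingers": 65,
  "grip_force": 50
}}

```text
t: 0.95
eef_pos: [0.4854, 0.2725, 0.3208]
tool_rot: [0.109, 0.503, 0.85, 0.117]
contact_force: [1.0, -0.3, -0.3]
gripper_width: 0.76
```

```bash
python3 - <<'E'
from h import *
from station import bot
Rb=Ro.from_matrix(RB)
o=bot.get_obs();print(o['t'],o['eef_pos'],o['q'])
R0=rot(o['tool_rot'])
rv=(R0.inv()*Rb).as_rotvec()
g=lambda f:R0*Ro.from_rotvec(rv*f)
rows(bot,[((.55,.05,.33),g(.6)),((.52,-.1,.33),g(1)),(bp(0,0,.1035+.10),Rb)])
E
```

```text
0.95 [0.48539003 0.27252661 0.32078165] [-0.98145557  0.02886248  0.29119387  1.97539219  0.15684848  0.84792205
 -0.2761234 ]
[[-0.567, -0.119, -0.0221], [-0.0188, -0.0089, 0.0357]] mm 231.9 deg 14.9
[[-0.8615, -0.3564, -0.0781], [-0.0313, -0.0148, 0.0596]] mm 374.2 deg 24.8
[[-1.3244, -0.9538, -0.0423], [-0.0313, -0.0148, 0.0596]] mm 653.1 deg 24.8
```

Emit:
{"method": "play_rows", "body": {
  "motion": [
    [[-0.12,-0.025,-0.01],[-0.004,-0.002,0.008]],
    [[-0.24,-0.05,-0.01],[-0.008,-0.004,0.015]],
    [[-0.36,-0.075,-0.015],[-0.012,-0.006,0.023]],
    [[-0.47,-0.1,-0.02],[-0.016,-0.0075,0.03]],
    [[-0.57,-0.13,-0.025],[-0.019,-0.009,0.036]],
    [[-0.67,-0.2,-0.04],[-0.024,-0.011,0.045]],
    [[-0.77,-0.28,-0.06],[-0.028,-0.013,0.053]],
    [[-0.86,-0.36,-0.075],[-0.0313,-0.0148,0.0596]]
  ]
}}

```text
t: 1.75
eef_pos: [0.5183, -0.1018, 0.3284]
tool_rot: [0.174, 0.644, 0.719, 0.195]
contact_force: [0.3, 0.2, -0.2]
gripper_width: 0.761
```

```bash
python3 - <<'E'
from h import *
from station import bot
Rb=Ro.from_matrix(RB)
o=bot.get_obs();print(o['t'],o['eef_pos'],o['q'])
rows(bot,[(bp(0,0,.1035+.10),Rb)])
E
```

```text
1.75 [ 0.51829331 -0.10175107  0.32836047] [-0.66303567 -0.21229262  0.72783445  2.17550241  0.06896925  0.60608786
  0.15418976]
[[-0.6462, -0.3808, -0.0115], [0.0002, 0.0001, -0.0004]] mm 300.1 deg 0.2
```

Emit:
{"method": "play_rows", "body": {
  "motion": [
    [[-0.1,-0.06,0],[0,0,0]],
    [[-0.2,-0.12,0],[0,0,0]],
    [[-0.3,-0.18,0],[0,0,0]],
    [[-0.4,-0.24,-0.01],[0,0,0]],
    [[-0.5,-0.3,-0.01],[0,0,0]],
    [[-0.6,-0.35,-0.01],[0,0,0]],
    [[-0.646,-0.381,-0.0115],[0,0,0]],
    [[-0.646,-0.381,-0.0115],[0,0,0]]
  ]
}}

```text
t: 2.55
eef_pos: [0.3983, -0.3526, 0.2742]
tool_rot: [0.181, 0.647, 0.716, 0.189]
contact_force: [-0.2, -0.3, -0.4]
gripper_width: 0.761
```

```bash
cat > look.py <<'E'
import sys
from h import *
from station import bot
def look(tag,cams=("wrist","scene")):
    ims=[]
    for n in cams:
        c=bot.read_camera(n);np.savez(f'{n}_{tag}.npz',**c);ims.append(cv2.cvtColor(c["pixels"],cv2.COLOR_RGB2BGR))
    if len(ims)==2: ims[1]=ims[1][60:252,150:406];ims[1]=cv2.resize(ims[1],(280,210)); ims[1]=cv2.copyMakeBorder(ims[1],0,174,0,0,0)
    cv2.imwrite(f'pics/{tag}.png',np.hstack(ims))
if __name__=='__main__':
    look(sys.argv[1])
    o=bot.get_obs();print(o['t'],o['eef_pos'].round(4),o['q'].round(3),'bed',inbed(o['eef_pos']).round(4),'F',o['contact_force'].round(2),'Fbed',(o['contact_force']@T).round(2))
E
python3 look.py hov
```

```text
2.65 [ 0.399  -0.3514  0.2739] [-0.757 -0.337  1.454  2.157 -0.076  0.653  0.909] bed [-0.001   0.0234  0.2256] F [0.61 0.03 0.03] Fbed [ 0.54 -0.04 -0.28]
```

View pics/hov.png

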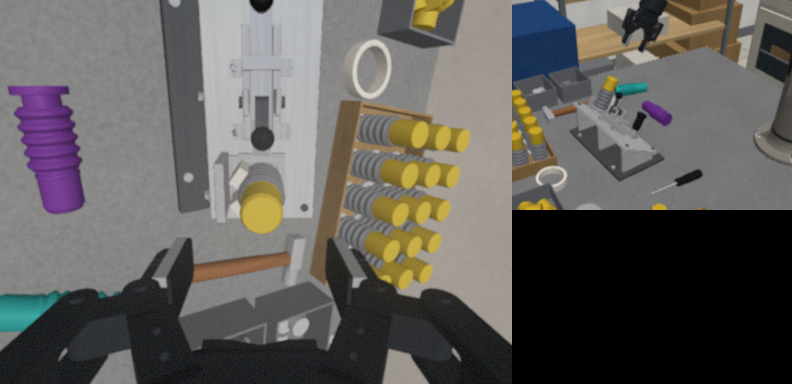

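The insulator is where I expected, with its cap at wrist pixel (262,205) and the pawl knob at (262,138). However, q2 and q3 are at their limits, so I'll fit a kinematic model to plan around that.

```bash
cat > kin.py <<'E'
import numpy as np, json
from scipy.spatial.transform import Rotation as Ro
from scipy.optimize import least_squares
LO=np.array([-2.96,-.34,-1.41,.24,-1.37,.17,-2.96]);HI=np.array([2.96,2.1,1.46,2.44,4.51,1.92,2.96])
def fk(q,p,s):
    # p: d1,d3,d5,d7, a3,a5(elbow offsets), base yaw, tool yaw
    R=Ro.from_euler('z',p[6])*Ro.from_euler('z',s[0]*q[0]);x=np.array([0,0,p[0]])
    R=R*Ro.from_euler('y',s[1]*q[1]); R=R*Ro.from_euler('z',s[2]*q[2])
    x=x+R.apply([p[4],0,p[1]]); R=R*Ro.from_euler('y',s[3]*q[3]); x=x+R.apply([p[5],0,p[2]])
    R=R*Ro.from_euler('z',s[4]*q[4]); R=R*Ro.from_euler('y',s[5]*q[5]); x=x+R.apply([p[8],0,p[3]])
    R=R*Ro.from_euler('z',s[6]*q[6]+p[7]); return x,R
E
cat > data.json <<'E'
E
python3 - <<'E'
from kin import *
from station import bot
import itertools
o=bot.get_obs()
D=[([-1.228,.478,.022,1.556,-.011,1.109,-.083],[.294,.607,.230],[0,.223,.975,-.001]),
([-.98145557,.02886248,.29119387,1.97539219,.15684848,.84792205,-.2761234],[.48539,.272527,.320782],[.109,.503,.85,.117]),
([-.66303567,-.21229262,.72783445,2.17550241,.06896925,.60608786,.15418976],[.518293,-.101751,.328360],[.174,.644,.719,.195]),
(o['q'].tolist(),o['eef_pos'].tolist(),o['tool_rot'].tolist())]
json.dump(D,open('data.json','w'))
best=[]
for s in itertools.product([1,-1],[1],[1,-1],[1],[1,-1],[1],[1,-1]):
    for b in (0,np.pi/2,np.pi,-np.pi/2,2.35):
      def res(p):
        r=[]
        for q,x,w in D:
            X,R=fk(q,p,s);r+=list((X-x)*5);r+=list((R.inv()*Ro.from_quat(np.r_[w[1:],w[0]])).as_rotvec())
        return np.array(r)
      for ty in(0,np.pi/2,np.pi,-np.pi/2):
        f=least_squares(res,[.35,.4,.4,.25,0,0,b,ty,0],max_nfev=60)
        best.append((f.cost,s,f.x))
best.sort(key=lambda a:a[0])
for c,s,p in best[:4]: print(c,s,p.round(4).tolist())
json.dump([best[0][1],best[0][2].tolist()],open('par.json','w'))
E
```

```text
0.003936961522677914 (-1, 1, -1, 1, -1, 1, -1) [0.2886, 0.5553, 0.4893, 0.3688, 0.0394, -0.0601, -0.0882, 1.4895, 0.08]
0.003936961522677945 (-1, 1, -1, 1, -1, 1, -1) [0.2886, 0.5553, 0.4893, 0.3688, 0.0394, -0.0601, -0.0882, 1.4895, 0.08]
0.003936961522677955 (-1, 1, -1, 1, -1, 1, -1) [0.2886, 0.5553, 0.4893, 0.3688, 0.0394, -0.0601, -0.0882, 1.4895, 0.08]
0.003936961522677977 (-1, 1, -1, 1, -1, 1, -1) [0.2886, 0.5553, 0.4893, 0.3688, 0.0394, -0.0601, -0.0882, 1.4895, 0.08]
```

```bash
python3 - <<'E'
from kin import *
D=json.load(open('data.json'));s,p=json.load(open('par.json'))
for q,x,w in D:
    X,R=fk(q,p,s);print((X-np.array(x)).round(4),(R.inv()*Ro.from_quat(np.r_[w[1:],w[0]])).as_rotvec().round(4))
# orientation only fit with constant joint offsets
def res(v):
    r=[]
    for q,x,w in D:
        X,R=fk(np.array(q)+np.r_[0,v[:5],0],[0]*6+[v[5],v[6],0],s);r+=list((R.inv()*Ro.from_quat(np.r_[w[1:],w[0]])).as_rotvec())
    return np.r_[r,.01*v[:5]]
f=least_squares(res,[0]*5+[-.09,1.49]);print(f.cost,f.x.round(4),f.fun.round(4))
E
```

```text
[-0.0034  0.0016  0.    ] [ 0.0007 -0.0002 -0.0075]
[ 0.0009 -0.0004 -0.0007] [-0.0066  0.0279 -0.0023]
[ 0.005   0.0026 -0.004 ] [-0.0025  0.0447  0.0047]
[-0.0057  0.0007  0.0047] [-0.0031  0.0444  0.0051]
7.832834670462845e-07 [ 1.100e-03  1.200e-03 -6.000e-04 -9.000e-04 -3.000e-04  2.100e-03
  1.571e+00] [ 0.0005 -0.0003 -0.0001  0.0003  0.0003  0.0004 -0.0008 -0.0002 -0.0004
 -0.      0.0001  0.0001  0.      0.     -0.     -0.     -0.    ]
```

```bash
cat > kin2.py <<'E'
from kin import *
RY=lambda a:Ro.from_euler('y',a);RZ=lambda a:Ro.from_euler('z',a)
def frames(q):
    q=np.asarray(q);R=[RZ(-q[0])];R.append(R[-1]*RY(q[1]));R.append(R[-1]*RZ(-q[2]));R.append(R[-1]*RY(q[3]));R.append(R[-1]*RZ(-q[4]));R.append(R[-1]*RY(q[5]));R.append(R[-1]*RZ(-q[6]+np.pi/2))
    return R
def A(q):
    # unknown: [base z], off1(R1)xyz? combos
    R=frames(q);M=[r.as_matrix() for r in R]
    return np.c_[[0,0,1],M[0][:,:2],M[2],M[4],M[5]]  # 1+2+3+3+3 (R1 xy; R3 xyz; R5 xyz; R6 xyz)
def refit():
    D=json.load(open('data.json'))
    a=np.vstack([A(q) for q,_,_ in D]);b=np.concatenate([x for _,x,_ in D])
    p0=np.array([.3,0,0,0,0,.5,0,0,.5,0,0,.3]);lam=3e-3
    p=p0+np.linalg.lstsq(np.vstack([a,lam*np.eye(12)]),np.r_[b-a@p0,np.zeros(12)],rcond=None)[0]
    return p,a@p-b
P_,_r=refit()
def FK(q): return A(q)@P_,frames(q)[-1]
if __name__=='__main__': print(P_.round(4),abs(_r).max(),_r.reshape(-1,3).round(4))
E
python3 kin2.py
```

```text
[ 2.864e-01  2.000e-04 -3.070e-02  1.900e-03 -3.110e-02  5.408e-01
 -3.000e-04 -3.000e-04  4.716e-01  1.100e-03 -3.000e-04  3.256e-01] 3.391108832882794e-05 [[-0. -0.  0.]
 [-0.  0. -0.]
 [-0. -0.  0.]
 [ 0.  0.  0.]]
```

```bash
cat > plan.py <<'E'
from kin2 import *
from h import nest,T,bp,RB
def ik(x,R,seeds=30,rng=np.random.default_rng(1),q0=None):
    best=(-9,None)
    mid=(LO+HI)/2
    for i in range(seeds):
        s=rng.uniform(LO,HI)if q0 is None or i else q0
        def res(q):
            X,Rr=FK(q);return np.r_[(X-x)*20,(Rr.inv()*R).as_rotvec()*5,0.02*((q-mid)/(HI-LO)*2)**3]
        f=least_squares(res,s,bounds=(LO,HI),max_nfev=80)
        e=np.abs(f.fun[:6]).max()
        m=np.minimum(f.x-LO,HI-f.x).min()
        if e<.02 and m>best[0]: best=(m,f.x)
    return best
if __name__=='__main__':
    names={'cap':(0,0,.0845),'lift':(0,0,.195),'pawl':(0,.06,.069),'bar':(0,.182,.041),'barback':(0,.234,.041)}
    for a in (0,45,90,135,180,-135,-90,-45):
        R=Ro.from_matrix(RB)*Ro.from_euler('z',np.radians(a))
        for k in ('cap','lift','bar'):
            m,q=ik(bp(*names[k]),R,12);print(a,k,round(m,2),None if q is None else q.round(2))
E
python3 plan.py
```

```text
0 cap 0.24 [ 1.57  0.55 -1.01  2.04  0.2   0.41  0.67]
0 lift 0.41 [ 1.5   0.24 -0.72  2.03 -0.43  0.65  1.24]
0 bar 0.12 [ 1.47  0.58 -1.27  2.32  1.23  0.32 -0.62]
45 cap 0.29 [ 1.03  0.37 -0.32  2.07 -0.68  0.46  0.66]
45 lift 0.41 [ 1.49  0.24 -0.71  2.03 -0.44  0.65  0.46]
45 bar 0.12 [ 1.47  0.58 -1.27  2.32  1.23  0.32 -1.41]
90 cap 0.24 [ 1.32  0.43 -0.67  2.05 -0.34  0.41 -0.43]
90 lift 0.41 [ 1.49  0.24 -0.71  2.03 -0.44  0.65 -0.33]
90 bar 0.12 [ 1.46  0.57 -1.25  2.32  1.21  0.31 -2.18]
135 cap 0.35 [ 0.77  0.35 -0.01  2.09 -0.89  0.52 -0.73]
135 lift 0.41 [ 1.49  0.24 -0.71  2.03 -0.44  0.65 -1.11]
135 bar 0.05 [ 1.39  0.49 -1.14  2.33  1.08  0.22 -2.86]
180 cap 0.26 [ 1.17  0.39 -0.49  2.06 -0.53  0.43 -1.83]
180 lift 0.41 [ 1.43  0.22 -0.64  2.03 -0.48  0.66 -1.87]
180 bar 0.0 [ 0.53  0.26 -0.13  2.37 -1.37  0.22 -1.31]
-135 cap 0.33 [ 0.87  0.35 -0.12  2.08 -0.82  0.5  -2.36]
-135 lift 0.37 [ 0.82  0.17  0.04  2.07 -0.7   0.72 -2.46]
-135 bar 0.12 [ 1.47  0.58 -1.27  2.32  1.23  0.33  1.73]
-90 cap 0.25 [ 1.6   0.57 -1.06  2.04  0.28  0.42  2.17]
-90 lift 0.34 [ 1.75  0.32 -1.04  2.01 -0.21  0.63  2.62]
-90 bar 0.12 [ 1.47  0.58 -1.27  2.32  1.23  0.32  0.95]
-45 cap 0.34 [ 0.64  0.35  0.15  2.1  -0.97  0.56  2.48]
-45 lift 0.42 [ 1.57  0.26 -0.81  2.02 -0.38  0.64  1.98]
-45 bar 0.12 [ 1.47  0.58 -1.27  2.32  1.23  0.32  0.16]
```

```bash
cat > sim.py <<'E'
from kin2 import *
VM=np.array([2.39,2.39,3.14,3.14,3.14,3.14,3.14])
def jac(q):
    J=np.zeros((6,7));x,R=FK(q)
    for i in range(7):
        d=np.array(q,float);d[i]+=1e-5;X,r=FK(d);J[:3,i]=(X-x)/1e-5;J[3:,i]=(r*R.inv()).as_rotvec()/1e-5
    return J
def step(q,x,R,sub=5,mode='pinv',W=None,bias=None):
    # one row: 0.1s
    for k in range(sub):
        X,r=FK(q);e=np.r_[x-X,(R*r.inv()).as_rotvec()]
        n=sub-k
        l=np.linalg.norm(e[:3]);a=np.linalg.norm(e[3:])
        e=e/n
        f=min(1,.05/sub/max(np.linalg.norm(e[:3]),1e-9));e[:3]*=f
        f=min(1,np.radians(8.59)/sub/max(np.linalg.norm(e[3:]),1e-9));e[3:]*=f
        free=np.ones(7,bool)
        for it in range(4):
            J=jac(q);Jf=J*free;dq=Jf.T@np.linalg.solve(Jf@Jf.T+1e-5*np.eye(6),e)
            if bias is not None:
                pass
            v=(q+dq<LO+.005)&(dq<0)|(q+dq>HI-.005)&(dq>0)
            if not v.any():break
            free&=~v
        sc=min(1,.7*(VM*.1/sub/np.maximum(abs(dq),1e-9)).min());q=q+dq*sc
    return q
def run(q,rows):
    """rows in tool-relative fractions"""
    x0,R0=FK(q);out=[]
    for sh,rv in rows:
        q=step(q,x0+R0.apply(np.array(sh)*.4),R0*Ro.from_rotvec(np.array(rv)*2*np.pi))
    return q
if __name__=='__main__':
    D=json.load(open('data.json'))
    C=[[[[-0.12,-0.05,-0.05],[0,0,0.01]],[[-0.23,-0.11,-0.09],[-0.01,-0.005,0.023]],[[-0.34,-0.16,-0.13],[-0.017,-0.009,0.035]],[[-0.45,-0.22,-0.17],[-0.023,-0.0126,0.047]],[[-0.56,-0.32,-0.19],[-0.03,-0.016,0.06]],[[-0.66,-0.42,-0.2],[-0.035,-0.02,0.073]],[[-0.77,-0.52,-0.22],[-0.04,-0.023,0.085]],[[-0.88,-0.62,-0.24],[-0.045,-0.026,0.097]]],
[[[-0.12,-0.025,-0.01],[-0.004,-0.002,0.008]],[[-0.24,-0.05,-0.01],[-0.008,-0.004,0.015]],[[-0.36,-0.075,-0.015],[-0.012,-0.006,0.023]],[[-0.47,-0.1,-0.02],[-0.016,-0.0075,0.03]],[[-0.57,-0.13,-0.025],[-0.019,-0.009,0.036]],[[-0.67,-0.2,-0.04],[-0.024,-0.011,0.045]],[[-0.77,-0.28,-0.06],[-0.028,-0.013,0.053]],[[-0.86,-0.36,-0.075],[-0.0313,-0.0148,0.0596]]],
[[[-.1,-.06,0],[0,0,0]],[[-.2,-.12,0],[0,0,0]],[[-.3,-.18,0],[0,0,0]],[[-.4,-.24,-.01],[0,0,0]],[[-.5,-.3,-.01],[0,0,0]],[[-.6,-.35,-.01],[0,0,0]],[[-.646,-.381,-.0115],[0,0,0]],[[-.646,-.381,-.0115],[0,0,0]]]]
    for i in range(3):
        q=run(np.array(D[i][0]),C[i]);print(q.round(3),np.round(D[i+1][0],3))
E
python3 sim.py
```

```text
[-0.98   0.032  0.286  1.974  0.157  0.847 -0.277] [-0.981  0.029  0.291  1.975  0.157  0.848 -0.276]
[-0.67  -0.212  0.729  2.175  0.073  0.607  0.147] [-0.663 -0.212  0.728  2.176  0.069  0.606  0.154]
[-0.74  -0.326  1.443  2.154 -0.111  0.675  0.939] [-0.757 -0.337  1.454  2.157 -0.076  0.653  0.909]
```

```bash
cat > fast.py <<'E'
import numpy as np
from kin2 import P_,LO,HI
from scipy.spatial.transform import Rotation as Ro
VM=np.array([2.39,2.39,3.14,3.14,3.14,3.14,3.14])
o1=np.r_[P_[1:3],0];o3=P_[3:6];o5=P_[6:9];o6=P_[9:12];b0=np.r_[0,0,P_[0]]
def rz(a):c,s=np.cos(a),np.sin(a);return np.array([[c,-s,0],[s,c,0],[0,0,1]])
def ry(a):c,s=np.cos(a),np.sin(a);return np.array([[c,0,s],[0,1,0],[-s,0,c]])
def fkj(q):
    R1=rz(-q[0]);R2=R1@ry(q[1]);R3=R2@rz(-q[2]);R4=R3@ry(q[3]);R5=R4@rz(-q[4]);R6=R5@ry(q[5]);R7=R6@rz(-q[6]+np.pi/2)
    p1=b0+R1@o1;p3=p1+R3@o3;p5=p3+R5@o5;x=p5+R6@o6
    ax=np.array([-R1[:,2],R1[:,1],-R2[:,2],R3[:,1],-R4[:,2],R5[:,1],-R6[:,2]])
    org=np.array([b0,p1,p1,p3,p3,p5,p5])
    J=np.vstack([np.cross(ax,x-org).T,ax.T]);return x,R7,J
def rvec(M):
    c=(np.trace(M)-1)/2;c=min(1,max(-1,c));a=np.arccos(c);v=np.array([M[2,1]-M[1,2],M[0,2]-M[2,0],M[1,0]-M[0,1]])
    if a<1e-6:return v/2
    if a>3.1: return Ro.from_matrix(M).as_rotvec()
    return v*a/(2*np.sin(a))
def step(q,x,R,sub=3):
    for k in range(sub):
        X,r,J=fkj(q);e=np.r_[x-X,rvec(R@r.T)]/(sub-k)
        e[:3]*=min(1,.05/sub/max(np.linalg.norm(e[:3]),1e-9));e[3:]*=min(1,.1499/sub/max(np.linalg.norm(e[3:]),1e-9))
        free=np.ones(7)
        for it in range(4):
            Jf=J*free;dq=Jf.T@np.linalg.solve(Jf@Jf.T+1e-5*np.eye(6),e)
            v=(q+dq<LO+.005)&(dq<0)|(q+dq>HI-.005)&(dq>0)
            if not v.any():break
            free=free*~v
        q=np.clip(q+dq*min(1,.7*(VM*.1/sub/np.maximum(abs(dq),1e-9)).min()),LO+.004,HI-.004)
    return q
def goto(q,x,R,maxrows=40,tol=.002):
    """straight coordinated move; returns q,rows,err,minmargin"""
    x0,R0,_=fkj(q);rv=rvec(R0.T@R);n=int(np.ceil(max(np.linalg.norm(x-x0)/.045,np.linalg.norm(rv)/.14,1)));mm=9
    RR=[R0@Ro.from_rotvec(rv*(i+1)/n).as_matrix() for i in range(n)]
    k=0
    while k<maxrows:
        i=min(k,n-1);q=step(q,x0+(x-x0)*(i+1)/n,RR[i]);k+=1
        mm=min(mm,np.minimum(q-LO,HI-q).min())
        if k>=n:
            X,r,_=fkj(q);e=np.linalg.norm(X-x)+.1*np.linalg.norm(rvec(R@r.T))
            if e<tol or k>n+6:break
    return q,k,e,mm
E
cat > search.py <<'E'
from fast import *
from h import bp,RB,T
import sys,json
D=json.load(open('data.json'));q0=np.array(D[-1][0])
rng=np.random.default_rng(int(sys.argv[1]))
def tilt(b):return Ro.from_rotvec(T[:,1]*np.radians(b)).as_matrix()@RB
def task(q,a,b):
    Z=rz(np.radians(a));R=RB@Z;Rb=tilt(b)@Z
    seq=[((0,0,.0845),R),((0,0,.0925),R),((0,0,.15),R),((0,.06,.11),R),((0,.06,.069),R),((0,.09,.078),R),((0,.127,.063),R),((0,.127,.11),R),((0,.182,.11),Rb),((0,.182,.041),Rb),((0,.234,.041),Rb),((0,.234,.11),Rb),((0,0,.15),R),((0,0,.0845),R),((0,0,.20),R)]
    mm=9;er=0;tot=0
    for p,r in seq:
        q,k,e,m=goto(q,bp(*p),r);mm=min(mm,m);er=max(er,e);tot+=k
        if er>.006:return er,mm,tot,q
    return er,mm,tot,q
if __name__=='__main__':
    import time;t0=time.time();best=[]
    while time.time()-t0<float(sys.argv[2]):
        nw=rng.integers(1,3);q=q0.copy();W=[];K=0
        for i in range(nw):
            r=rng.uniform(.4,.88);az=rng.uniform(-1.3,.6);p=[r*np.cos(az),r*np.sin(az),rng.uniform(.3,.55)]
            w=Ro.from_rotvec(np.r_[rng.uniform(-.8,.8,2),0])*Ro.from_euler('z',rng.uniform(-1.5,1.5))*Ro.from_matrix([[0,1,0],[1,0,0],[0,0,-1]])
            q,k,e,m=goto(q,np.array(p),w.as_matrix(),25);K+=k;x,R,_=fkj(q);W.append((np.round(p,3).tolist(),w.as_quat().round(3).tolist()))
        a=rng.choice([0,180]);
        q,k,e,m=goto(q,bp(0,0,.2),RB@rz(np.radians(a)))
        if e>.005 or K+k>55 or m<.006: continue
        if np.minimum(q-LO,HI-q).min()<.05: continue
        for b in(0,12):
            er,mm,tot,qe=task(q,a,b)
            best.append((er>.006,-min(mm,.1),K+k,er,mm,tot,int(a),b,W,q.round(2).tolist()))
    best.sort(key=lambda v:v[:4])
    for v in best[:3]:print(v)
E
for i in 1 2 3 4; do python3 search.py $i 200 & done; wait; nproc
```

```text
(np.False_, -0.1, 22, np.float64(0.0005410201869939192), np.float64(0.113891431927295), 34, 0, 12, [([0.166, -0.404, 0.341], [0.904, 0.147, 0.267, 0.3])], [0.77, 0.16, 0.1, 2.07, -0.7, 0.73, 1.47])
(np.False_, -0.1, 25, np.float64(0.0004904412604665102), np.float64(0.11316637383275405), 34, 0, 12, [([0.205, -0.411, 0.364], [0.904, 0.168, 0.011, 0.393])], [0.93, 0.16, -0.07, 2.06, -0.66, 0.72, 1.44])
(np.False_, -0.1, 25, np.float64(0.0005685643371223239), np.float64(0.1010595519532127), 34, 180, 12, [([0.333, -0.245, 0.316], [0.983, 0.056, 0.091, 0.15])], [0.56, 0.16, 0.35, 2.08, -0.75, 0.76, -1.62])
4Traceback (most recent call last):
  File "search.py", line 22, in <module>
    q,k,e,m=goto(q,np.array(p),w.as_matrix(),25);K+=k;x,R,_=fkj(q);W.append((np.round(p,3).tolist(),w.as_quat().round(3).tolist()))
            ~~~~^^^^^^^^^^^^^^^^^^^^^^^^^^^^^^^^
  File "fast.py", line 42, in goto
    return q,k,e,mm
               ^
UnboundLocalError: cannot access local variable 'e' where it is not associated with a value
Traceback (most recent call last):
  File "search.py", line 22, in <module>
    q,k,e,m=goto(q,np.array(p),w.as_matrix(),25);K+=k;x,R,_=fkj(q);W.append((np.round(p,3).tolist(),w.as_quat().round(3).tolist()))
            ~~~~^^^^^^^^^^^^^^^^^^^^^^^^^^^^^^^^
  File "fast.py", line 42, in goto
    return q,k,e,mm
               ^
UnboundLocalError: cannot access local variable 'e' where it is not associated with a value
Traceback (most recent call last):
  File "search.py", line 22, in <module>
    q,k,e,m=goto(q,np.array(p),w.as_matrix(),25);K+=k;x,R,_=fkj(q);W.append((np.round(p,3).tolist(),w.as_quat().round(3).tolist()))
            ~~~~^^^^^^^^^^^^^^^^^^^^^^^^^^^^^^^^
  File "fast.py", line 42, in goto
    return q,k,e,mm
               ^
UnboundLocalError: cannot access local variable 'e' where it is not associated with a value
```

```bash
sed -i 's/    k=0$/    k=0;e=9/' fast.py; sed -i 's/W.append((np.round/bad=locals().get("bad",0);W.append((round(e,3),round(np.minimum(q-LO,HI-q).min(),3),k,R[:,2].round(2).tolist(),x.round(3).tolist(),np.round/' search.py
sed -i 's/if e>.005 or K+k>55 or m<.006/if e>.005 or K+k>50 or any(w[0]>.01 or w[1]<.02 for w in W)/' search.py
sed -i 's/best.append((er>.006,-min(mm,.1),K+k/best.append((er>.006,-round(mm,2),K+k/' search.py
for i in 11 12 13 14; do python3 search.py $i 240 & done; wait
```

```text
(np.False_, np.float64(-0.12), 30, np.float64(0.0005126542965705658), np.float64(0.11946063920058192), 34, 180, 12, [(np.float64(0.0), np.float64(0.248), 14, [0.36, -0.68, -0.64], [0.473, -0.278, 0.368], [0.473, -0.278, 0.368], [0.883, 0.2, 0.108, 0.411])], [0.87, 0.16, -0.01, 2.06, -0.68, 0.72, -1.69])
(np.False_, np.float64(-0.12), 37, np.float64(0.0005351098510899517), np.float64(0.11525308603180884), 34, 0, 12, [(np.float64(0.001), np.float64(0.232), 11, [0.01, -0.07, -1.0], [0.416, -0.147, 0.506], [0.416, -0.147, 0.506], [0.981, 0.189, -0.001, 0.037]), (np.float64(0.0), np.float64(0.047), 16, [-0.31, -0.38, -0.87], [0.745, -0.2, 0.393], [0.745, -0.2, 0.393], [0.328, 0.909, -0.242, -0.085])], [0.79, 0.16, 0.07, 2.07, -0.69, 0.73, 1.46])
(np.False_, np.float64(-0.12), 40, np.float64(0.0005034156921251388), np.float64(0.1199102670020897), 34, 180, 12, [(np.float64(0.0), np.float64(0.143), 21, [0.66, -0.36, -0.66], [0.485, 0.309, 0.385], [0.485, 0.309, 0.385], [0.791, 0.45, 0.22, 0.352])], [0.9, 0.16, -0.04, 2.06, -0.67, 0.72, -1.7])
(np.False_, np.float64(-0.12), 32, np.float64(0.0
[... 2816 characters left out ...]
(0.0005115312038539831), np.float64(0.11964412539027602), 34, 0, 12, [(np.float64(0.0), np.float64(0.113), 10, [-0.17, -0.62, -0.76], [0.367, -0.183, 0.547], [0.367, -0.183, 0.547], [0.81, 0.475, -0.248, 0.24]), (np.float64(0.001), np.float64(0.085), 12, [0.26, 0.67, -0.7], [0.7, -0.408, 0.411], [0.7, -0.408, 0.411], [0.886, 0.252, 0.234, -0.311])], [0.87, 0.16, -0.01, 2.06, -0.68, 0.72, 1.45])
(np.False_, np.float64(-0.12), 34, np.float64(0.0005157989283174268), np.float64(0.11893621257803799), 34, 180, 12, [(np.float64(0.0), np.float64(0.432), 18, [0.52, -0.46, -0.72], [0.613, 0.162, 0.501], [0.613, 0.162, 0.501], [0.901, 0.214, 0.215, 0.309])], [0.86, 0.16, 0.0, 2.06, -0.68, 0.73, -1.69])
```

```bash
cat > mk.py <<'E'
# print rows for coordinated move to target in n rows
from h import *
from station import bot
from fast import fkj,step,LO,HI,rvec
def mk(x,R,n=None,hold=0,v=.045,w=.14):
    o=bot.get_obs();R0=rot(o['tool_rot']).as_matrix();x0=np.array(o['eef_pos']);rv=rvec(R0.T@R)
    n=n or int(np.ceil(max(np.linalg.norm(x-x0)/v,np.linalg.norm(rv)/w,1)))
    sh=R0.T@(x-x0)/.4
    q=np.array(o['q']);mm=[]
    rs=[]
    for i in range(n+hold):
        f=min(1,(i+1)/n);rs.append([(sh*f).round(4).tolist(),(rv*f/2/np.pi).round(4).tolist()])
        q=step(q,x0+(x-x0)*f,R0@Ro.from_rotvec(rv*f).as_matrix());mm.append(np.minimum(q-LO,HI-q).min())
    print(rs);print('t',round(o['t'],2),'n',n,'pred q',q.round(2),'margin',min(mm).round(3),'end',(fkj(q)[0]-x).round(4),'F',(o['contact_force']@T).round(2),'g',round(o['gripper_width'],3),'q',np.round(o['q'],2),'tcp bed',inbed(x0).round(4))
E
python3 - <<'E'
from mk import *
mk(np.array([.498,-.05,.541]),Ro.from_quat([.823,.492,.221,.175]).as_matrix())
E
```

```text
[[[0.0715, 0.0619, -0.0424], [-0.001, -0.0016, 0.009]], [[0.143, 0.1238, -0.0848], [-0.0019, -0.0032, 0.018]], [[0.2145, 0.1858, -0.1272], [-0.0029, -0.0047, 0.027]], [[0.286, 0.2477, -0.1697], [-0.0039, -0.0063, 0.036]], [[0.3575, 0.3096, -0.2121], [-0.0048, -0.0079, 0.045]], [[0.429, 0.3715, -0.2545], [-0.0058, -0.0095, 0.054]], [[0.5005, 0.4335, -0.2969], [-0.0067, -0.0111, 0.063]], [[0.572, 0.4954, -0.3393], [-0.0077, -0.0126, 0.072]], [[0.6435, 0.5573, -0.3817], [-0.0087, -0.0142, 0.081]], [[0.715, 0.6192, -0.4242], [-0.0096, -0.0158, 0.09]]]
t 2.65 n 10 pred q [-0.08 -0.29 -0.02  1.84  0.14  1.04 -0.63] margin 0.011 end [-0.0001  0.     -0.    ] F [ 0.54 -0.04 -0.28] g 0.765 q [-0.76 -0.34  1.45  2.16 -0.08  0.65  0.91] tcp bed [-0.001   0.0234  0.2256]
```

Emit:
{"method": "play_rows", "body": {
  "motion": [
    [[0.07,0.06,-0.04],[-0.001,-0.0016,0.009]],
    [[0.14,0.12,-0.085],[-0.002,-0.003,0.018]],
    [[0.215,0.185,-0.127],[-0.003,-0.005,0.027]],
    [[0.285,0.25,-0.17],[-0.004,-0.006,0.036]],
    [[0.36,0.31,-0.21],[-0.005,-0.008,0.045]],
    [[0.43,0.37,-0.255],[-0.006,-0.0095,0.054]],
    [[0.5,0.43,-0.3],[-0.007,-0.011,0.063]],
    [[0.57,0.495,-0.34],[-0.008,-0.0125,0.072]]
  ]
}}

```text
t: 3.45
eef_pos: [0.4779, -0.1092, 0.4884]
tool_rot: [0.178, 0.794, 0.54, 0.217]
contact_force: [0.9, -0.3, -0.0]
gripper_width: 0.76
```

```bash
python3 - <<'E'
from mk import *
mk(np.array([.498,-.05,.541]),Ro.from_quat([.823,.492,.221,.175]).as_matrix())
E
```

```text
[[[0.0873, 0.0274, -0.0455], [-0.0009, -0.0017, 0.0088]], [[0.1745, 0.0547, -0.0909], [-0.0017, -0.0033, 0.0176]]]
t 3.45 n 2 pred q [ 0.03 -0.28 -0.1   1.83  0.09  1.03 -0.59] margin 0.042 end [-0.0001  0.     -0.    ] F [ 0.76 -0.45 -0.47] g 0.76 q [ 0.01 -0.31  0.07  1.96  0.03  0.92 -0.31] tcp bed [0.1981 0.2552 0.3579]
```

```bash
python3 - <<'E'
from mk import *
from fast import goto
x2=np.array([.871,-.06,.439]);R2=Ro.from_quat([.573,.769,.006,.284]).as_matrix()
q0=np.array(bot.get_obs()['q'])
import search
for nm,x,R in(('wp2',x2,R2),('dir',None,None),('mid',np.array([.75,-.1,.42]),R2),('mid2',np.array([.65,-.15,.40]),RB)):
    q=q0
    if x is not None: q,k,e,m=goto(q,x,R);print(nm,k,e,m)
    q,k,e,m=goto(q,bp(0,0,.2),RB);print(k,e,m,q.round(2),search.task(q,0,12)[:3])
mk(x2,R2)
E
```

```text
Traceback (most recent call last):
  File "search.py", line 5, in <module>
    rng=np.random.default_rng(int(sys.argv[1]))
                                  ~~~~~~~~^^^
IndexError: list index out of range
```

```bash
cat > t.py <<'E'
from mk import *
from fast import goto
x2=np.array([.871,-.06,.439]);R2=Ro.from_quat([.573,.769,.006,.284]).as_matrix()
q0=np.array(bot.get_obs()['q'])
import search
for nm,x,R in(('wp2',x2,R2),('dir',None,None),('mid',np.array([.75,-.1,.42]),R2),('mid2',np.array([.65,-.15,.40]),RB)):
    q=q0
    if x is not None: q,k,e,m=goto(q,x,R);print(nm,k,e,m)
    q,k,e,m=goto(q,bp(0,0,.2),RB);print(k,e,m,q.round(2),search.task(q,0,12)[:3])
mk(x2,R2)
E
python3 t.py 1
```

```text
wp2 9 0.00029025865657543215 0.12364780046763443
13 0.00038065081201402493 0.3735999861992254 [ 0.83  0.16  0.04  2.07 -0.69  0.73  1.46] (np.float64(0.0005265429739489772), np.float64(0.11700308676314553), 34)
10 0.00031587902536622315 0.034077409393054425 [-0.02  0.24  1.04  2.11 -0.94  0.88  1.71] (np.float64(0.0005057049988207589), np.float64(0.0051663830552182155), 36)
mid 7 0.00017089739668423292 0.11828121209260256
11 0.00036233204693190204 0.3650561940599344 [ 0.69  0.15  0.19  2.07 -0.72  0.74  1.49] (np.float64(0.0005570742471769564), np.float64(0.10900404729949154), 34)
mid2 5 0.00021049271180709762 0.10604503787215042
8 0.00021244450854766343 0.3498504266214595 [ 0.42  0.16  0.49  2.09 -0.78  0.77  1.55] (np.float64(0.0006342892577163844), np.float64(0.0933918248916763), 34)
[[[0.0459, 0.0733, 0.0695], [0.0015, -0.005, -0.0131]], [[0.0918, 0.1465, 0.1389], [0.0029, -0.0099, -0.0262]], [[0.1376, 0.2198, 0.2084], [0.0044, -0.0149, -0.0394]], [[0.1835, 0.2931, 0.2778], [0.0058, -0.0198, -0.0525]], [[0.2294, 0.3663, 0.3473], [0.0073, -0.0248, -0.0656]], [[0.2753, 0.4396, 0.4168], [0.0087, -0.0297, -0.0787]], [[0.3212, 0.5128, 0.4862], [0.0102, -0.0347, -0.0918]], [[0.367, 0.5861, 0.5557], [0.0116, -0.0396, -0.105]], [[0.4129, 0.6594, 0.6251], [0.0131, -0.0446, -0.1181]]]
t 3.45 n 9 pred q [-0.14  0.49 -0.    1.19  0.45  1.07  0.01] margin 0.124 end [-0.0002  0.0001 -0.0002] F [ 0.76 -0.45 -0.47] g 0.76 q [ 0.01 -0.31  0.07  1.96  0.03  0.92 -0.31] tcp bed [0.1981 0.2552 0.3579]
```

8 of these rows towards wp2 will do.

Emit:
{"method": "play_rows", "body": {
  "motion": [
    [[0.046,0.073,0.07],[0.0015,-0.005,-0.013]],
    [[0.092,0.147,0.139],[0.003,-0.01,-0.026]],
    [[0.138,0.22,0.208],[0.0045,-0.015,-0.039]],
    [[0.184,0.293,0.278],[0.006,-0.02,-0.0525]],
    [[0.23,0.366,0.347],[0.0073,-0.025,-0.066]],
    [[0.275,0.44,0.417],[0.009,-0.03,-0.079]],
    [[0.32,0.513,0.486],[0.01,-0.035,-0.092]],
    [[0.367,0.586,0.556],[0.0116,-0.04,-0.105]]
  ]
}}

```text
t: 4.25
eef_pos: [0.8291, -0.0639, 0.4429]
tool_rot: [0.275, 0.601, 0.75, 0.028]
contact_force: [1.0, -0.6, 0.6]
gripper_width: 0.761
```

```bash
python3 - <<'E'
from mk import *
mk(bp(0,0,.2),RB)
E
```

```text
[[[-0.0306, -0.1006, 0.0127], [-0.0013, 0.0041, 0.0024]], [[-0.0613, -0.2011, 0.0254], [-0.0026, 0.0082, 0.0048]], [[-0.0919, -0.3017, 0.0381], [-0.0039, 0.0123, 0.0073]], [[-0.1225, -0.4022, 0.0508], [-0.0052, 0.0164, 0.0097]], [[-0.1532, -0.5028, 0.0635], [-0.0065, 0.0205, 0.0121]], [[-0.1838, -0.6033, 0.0763], [-0.0078, 0.0246, 0.0145]], [[-0.2144, -0.7039, 0.089], [-0.0091, 0.0287, 0.0169]], [[-0.2451, -0.8044, 0.1017], [-0.0104, 0.0328, 0.0193]], [[-0.2757, -0.905, 0.1144], [-0.0118, 0.0369, 0.0218]], [[-0.3064, -1.0055, 0.1271], [-0.0131, 0.041, 0.0242]], [[-0.337, -1.1061, 0.1398], [-0.0144, 0.0451, 0.0266]], [[-0.3676, -1.2066, 0.1525], [-0.0157, 0.0492, 0.029]], [[-0.3983, -1.3072, 0.1652], [-0.017, 0.0533, 0.0314]]]
t 4.25 n 13 pred q [ 0.78  0.16  0.09  2.07 -0.7   0.73  1.47] margin 0.371 end [0.     0.0002 0.0002] F [ 1.1  -0.68  0.1 ] g 0.761 q [-0.13  0.4  -0.01  1.3   0.42  1.03 -0.06] tcp bed [0.4812 0.2609 0.1405]
```

Emit:
{"method": "play_rows", "body": {
  "motion": [
    [[-0.03,-0.1,0.012],[-0.001,0.004,0.0025]],
    [[-0.061,-0.2,0.02],[-0.0026,0.008,0.005]],
    [[-0.092,-0.3,0.03],[-0.004,0.012,0.007]],
    [[-0.1225,-0.4,0.04],[-0.005,0.0165,0.01]],
    [[-0.153,-0.5,0.05],[-0.0065,0.0205,0.012]],
    [[-0.184,-0.6,0.06],[-0.008,0.0245,0.0145]],
    [[-0.214,-0.7,0.07],[-0.009,0.0285,0.017]],
    [[-0.245,-0.8,0.08],[-0.0105,0.033,0.0195]]
  ]
}}

```text
t: 5.05
eef_pos: [0.5709, -0.2507, 0.3326]
tool_rot: [0.212, 0.63, 0.735, 0.132]
contact_force: [0.4, -1.1, -0.3]
gripper_width: 0.762
```

```bash
python3 - <<'E'
from mk import *
mk(bp(0,0,.19),RB)
E
```

```text
[[[-0.0447, -0.0965, 0.0073], [-0.0013, 0.004, 0.0024]], [[-0.0894, -0.193, 0.0146], [-0.0026, 0.008, 0.0048]], [[-0.1341, -0.2895, 0.0218], [-0.0039, 0.012, 0.0072]], [[-0.1788, -0.386, 0.0291], [-0.0051, 0.016, 0.0095]], [[-0.2235, -0.4825, 0.0364], [-0.0064, 0.02, 0.0119]]]
t 5.05 n 5 pred q [ 0.77  0.17  0.09  2.07 -0.72  0.71  1.48] margin 0.366 end [0.     0.0002 0.0002] F [ 0.11 -1.13 -0.36] g 0.762 q [ 0.39  0.08 -0.02  1.95 -0.18  0.63  0.64] tcp bed [0.1859 0.1042 0.1847]
```

Emit:
{"method": "play_rows", "body": {
  "motion": [
    [[-0.045,-0.097,0.007],[-0.0013,0.004,0.0024]],
    [[-0.09,-0.193,0.0145],[-0.0026,0.008,0.005]],
    [[-0.134,-0.29,0.022],[-0.004,0.012,0.007]],
    [[-0.179,-0.386,0.029],[-0.005,0.016,0.0095]],
    [[-0.2235,-0.4825,0.0364],[-0.0064,0.02,0.012]],
    [[-0.2235,-0.4825,0.0364],[-0.0064,0.02,0.012]],
    [[-0.2235,-0.4825,0.0364],[-0.0064,0.02,0.012]]
  ]
}}

```text
t: 5.75
eef_pos: [0.4197, -0.3726, 0.2426]
tool_rot: [0.172, 0.645, 0.719, 0.194]
contact_force: [0.6, 0.6, 0.3]
gripper_width: 0.761
```

```bash
python3 look.py hov2; python3 - <<'E'
from h import *
c=dict(np.load('wrist_hov2.npz'));C=cloud(c);pix=c['pixels'].astype(int)
near=np.linalg.norm(C-bp(0,0,.1035),axis=2)<.045
yel=near&(pix[...,0]>110)&(pix[...,2]<90)&(pix[...,0]-pix[...,2]>60)
K=(C[yel]-nest)@T;print(yel.sum(),K.min(0).round(4),K.max(0).round(4))
t=yel&(abs((C-nest)@T[:,2]-.124)<.004);t_=(C[t]-nest)@T
print('topface',t.sum(),t_.mean(0),t_.min(0),t_.max(0))
for w,r in (((0,.06,.088),.02),((0,.182,.07),.03)):
    dk=(np.linalg.norm(C-bp(*w),axis=2)<r)&(pix.max(2)<60);K=(C[dk]-nest)@T
    if len(K): print(w,dk.sum(),K.min(0).round(4),K.max(0).round(4),K.mean(0).round(4))
print(proj(c,[bp(0,0,.124),bp(0,.06,.088)]).round(1))
E
```

```text
5.85 [ 0.4216 -0.3712  0.2438] [ 0.77   0.172  0.093  2.073 -0.716  0.715  1.482] bed [0.0014 0.0012 0.1894] F [0.96 0.24 0.02] Fbed [ 0.85  0.13 -0.48]
2383 [-0.0183 -0.0178  0.0846] [0.0188 0.0182 0.126 ]
topface 1822 [-1.65344432e-04  2.82538607e-05  1.23488852e-01] [-0.01818547 -0.01780496  0.12001268] [0.01713103 0.01648235 0.12601242]
(0, 0.06, 0.088) 432 [-0.0082  0.0499  0.0878] [0.0099 0.0688 0.0998] [0.0007 0.0593 0.0956]
[[261.2 206.6]
 [260.8 117. ]]
```

View pics/hov2.png

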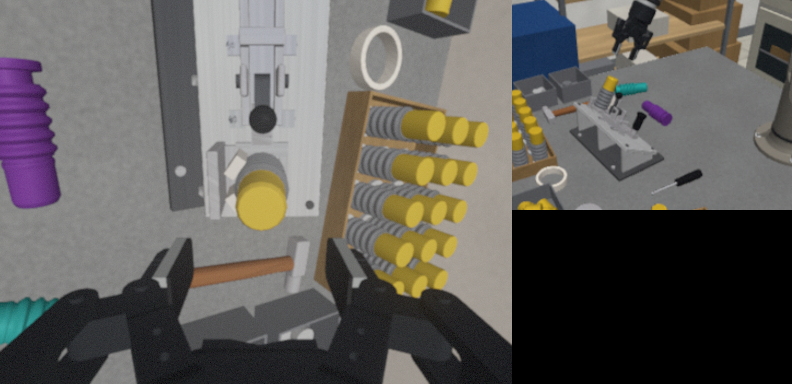

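Wrist view: the cap top is at pixel (262,205) and the pawl knob at (262,118). Both are within 1 mm of the bed-frame prediction, so I'll descend onto the cap.

```bash
python3 - <<'E'
from mk import *
mk(bp(0,0,.083),RB,n=5,hold=2)
E
```

```text
[[[-0.0007, -0.0007, 0.0532], [0.0, -0.0001, 0.0]], [[-0.0014, -0.0014, 0.1064], [0.0, -0.0001, 0.0001]], [[-0.0021, -0.0021, 0.1596], [0.0, -0.0002, 0.0001]], [[-0.0027, -0.0028, 0.2127], [0.0, -0.0002, 0.0002]], [[-0.0034, -0.0035, 0.2659], [0.0, -0.0003, 0.0002]], [[-0.0034, -0.0035, 0.2659], [0.0, -0.0003, 0.0002]], [[-0.0034, -0.0035, 0.2659], [0.0, -0.0003, 0.0002]]]
t 5.85 n 5 pred q [ 0.77  0.35  0.    2.09 -0.89  0.52  1.63] margin 0.349 end [0. 0. 0.] F [ 0.85  0.13 -0.48] g 0.761 q [ 0.77  0.17  0.09  2.07 -0.72  0.72  1.48] tcp bed [0.0014 0.0012 0.1894]
```

Emit:
{"method": "play_rows", "body": {
  "motion": [
    [[-0.001,-0.001,0.053],[0,0,0]],
    [[-0.0015,-0.0015,0.106],[0,0,0]],
    [[-0.002,-0.002,0.16],[0,0,0]],
    [[-0.003,-0.003,0.213],[0,0,0]],
    [[-0.0034,-0.0035,0.25],[0,0,0]],
    [[-0.0034,-0.0035,0.266],[0,0,0]],
    [[-0.0034,-0.0035,0.266],[0,0,0]],
    [[-0.0034,-0.0035,0.266],[0,0,0]]
  ]
}}

```text
t: 6.65
eef_pos: [0.4739, -0.3667, 0.1519]
tool_rot: [0.174, 0.643, 0.721, 0.195]
contact_force: [-0.5, 0.3, -0.0]
gripper_width: 0.76
```

```bash
python3 look.py g1
```

```text
6.75 [ 0.4737 -0.3671  0.1521] [ 7.660e-01  3.510e-01  2.000e-03  2.090e+00 -8.950e-01  5.220e-01
  1.633e+00] bed [ 0.0004 -0.0006  0.0838] F [0.28 0.42 0.87] Fbed [0.72 0.38 0.59]
```

View pics/g1.png

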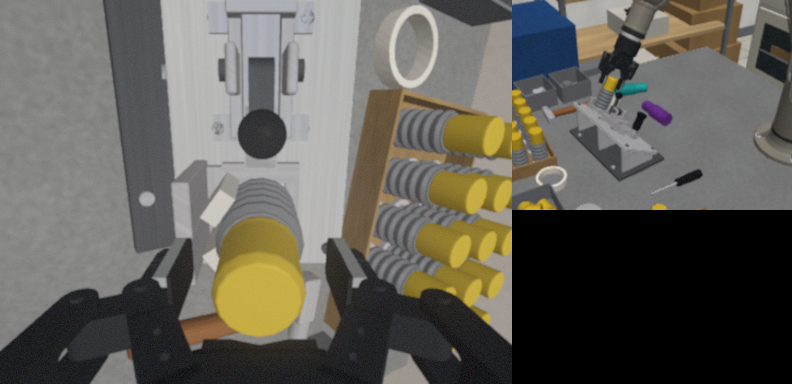

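The cap at (258,290) sits centred between the pads, so I'll close.

Emit:
{"method": "play_rows", "body": {
  "motion": [
    [[0,0,0],[0,0,0]],
    [[0,0,0],[0,0,0]],
    [[0,0,0],[0,0,0]],
    [[0,0,0],[0,0,0]],
    [[0,0,0],[0,0,0]],
    [[0,0,0],[0,0,0]]
  ],
  "fingers": 25,
  "grip_force": 60
}}

```text
t: 7.35
eef_pos: [0.4738, -0.3678, 0.1531]
tool_rot: [0.175, 0.643, 0.72, 0.194]
contact_force: [-3.7, -0.2, 6.2]
gripper_width: 0.455
```

```bash
python3 - <<'E'
from h import *
from station import bot
for i in range(3):
    o=bot.get_obs();print(o['t'],inbed(o['eef_pos']).round(5),(o['contact_force']@T).round(2),o['gripper_width'])
E
```

```text
7.35 [ 0.00088 -0.0013   0.08467] [-0.11  0.22  7.19] 0.45535174043138776
7.35 [ 0.00088 -0.0013   0.08467] [-0.11  0.22  7.19] 0.45535174043138776
7.35 [ 0.00088 -0.0013   0.08467] [-0.11  0.22  7.19] 0.45535174043138776
```

Emit:
{"method": "play_rows", "body": {
  "motion": [
    [[0,0,-0.002],[0,0,0]],
    [[0,0,-0.004],[0,0,0]],
    [[0,0,-0.004],[0,0,0]]
  ]
}}

```text
t: 7.65
eef_pos: [0.4728, -0.3677, 0.1541]
tool_rot: [0.174, 0.643, 0.72, 0.194]
contact_force: [0.5, 0.0, -3.2]
gripper_width: 0.453
```

```bash
cat > st.py <<'E'
from h import *
from station import bot
o=bot.get_obs();print(round(o['t'],2),'bed',(inbed(o['eef_pos'])*1000).round(2),'Fbed',(o['contact_force']@T).round(2),'g',round(o['gripper_width']*85.4,1))
E
python3 st.py
```

```text
7.65 bed [ 0.54 -1.11 86.11] Fbed [-1.15 -0.02 -3.01] g 38.7
```

Emit:
{"method": "play_rows", "body": {
  "motion": [
    [[0,0,-0.003],[0,0,0]],
    [[0,0,-0.005],[0,0,0]],
    [[0,0,-0.005],[0,0,0]]
  ]
}}

```text
t: 7.95
eef_pos: [0.4719, -0.3677, 0.1557]
tool_rot: [0.174, 0.643, 0.72, 0.194]
contact_force: [4.4, -0.8, -6.2]
gripper_width: 0.454
```

```bash
python3 st.py
```

```text
7.95 bed [ 0.6  -0.96 87.85] Fbed [ 0.6  -1.34 -7.51] g 38.8
```

Emit:
{"method": "play_rows", "body": {
  "motion": [
    [[0,0,-0.003],[0,0,0]],
    [[0,0,-0.0055],[0,0,0]],
    [[0,0,-0.0055],[0,0,0]]
  ]
}}

```text
t: 8.25
eef_pos: [0.4712, -0.3675, 0.1571]
tool_rot: [0.174, 0.643, 0.72, 0.194]
contact_force: [8.1, -1.2, -11.3]
gripper_width: 0.455
```

```bash
python3 st.py
```

```text
8.25 bed [ 0.72 -0.68 89.46] Fbed [  1.22  -2.08 -13.73] g 38.9
```

Emit:
{"method": "play_rows", "body": {
  "motion": [
    [[0,0,-0.0035],[0,0,0]],
    [[0,0,-0.0035],[0,0,0]],
    [[0,0,-0.0035],[0,0,0]],
    [[0,0,-0.0035],[0,0,0]],
    [[0,0,-0.0035],[0,0,0]],
    [[0,0,-0.0035],[0,0,0]]
  ]
}}

```text
t: 8.85
eef_pos: [0.471, -0.3673, 0.1577]
tool_rot: [0.174, 0.643, 0.721, 0.194]
contact_force: [9.5, -2.2, -12.8]
gripper_width: 0.454
```

```bash
python3 st.py
```

```text
8.85 bed [ 0.8  -0.52 90.02] Fbed [  1.47  -3.2  -15.72] g 38.8
```

Emit:
{"method": "play_rows", "body": {
  "motion": [
    [[0,0,-0.002],[0,0,0]],
    [[0,0,-0.002],[0,0,0]],
    [[0,0,-0.002],[0,0,0]],
    [[0,0,-0.002],[0,0,0]],
    [[0,0,-0.002],[0,0,0]],
    [[0,0,-0.002],[0,0,0]],
    [[0,0,-0.002],[0,0,0]],
    [[0,0,-0.002],[0,0,0]]
  ]
}}

```text
t: 9.65
eef_pos: [0.4711, -0.3673, 0.1577]
tool_rot: [0.174, 0.643, 0.721, 0.194]
contact_force: [8.7, -2.4, -12.3]
gripper_width: 0.453
```

```bash
python3 look.py pull; python3 st.py
```

```text
9.75 [ 0.471  -0.3673  0.1577] [ 0.763  0.34   0.01   2.089 -0.881  0.533  1.621] bed [ 0.0009 -0.0005  0.09  ] F [  9.12  -3.04 -12.26] Fbed [  1.37  -4.04 -14.98]
9.75 bed [ 0.87 -0.48 90.  ] Fbed [  1.37  -4.04 -14.98] g 38.7
```

View pics/pull.png

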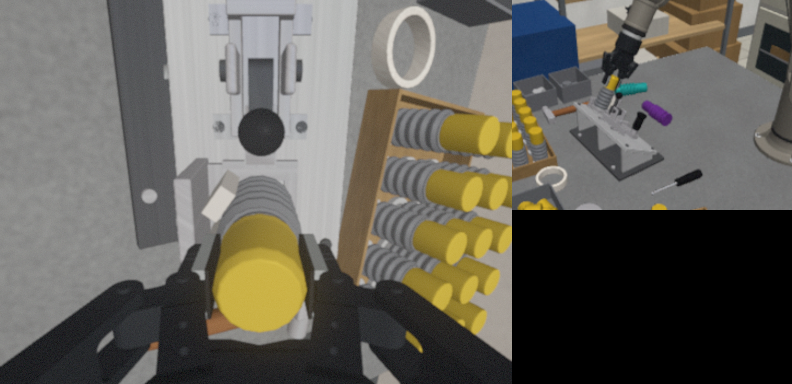

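The cap held at about 15 N (15.7 then 15.0 N) for more than 1.3 s. Wrist view: the cap is in the pads at (258,285), with no slip. I'll ease it back down and release.

Emit:
{"method": "play_rows", "body": {
  "motion": [
    [[0,0,0.004],[0,0,0]],
    [[0,0,0.008],[0,0,0]],
    [[0,0,0.012],[0,0,0]],
    [[0,0,0.012],[0,0,0]],
    [[0,0,0.012],[0,0,0]]
  ]
}}

```text
t: 10.25
eef_pos: [0.4733, -0.3672, 0.1537]
tool_rot: [0.174, 0.643, 0.721, 0.194]
contact_force: [1.3, -1.2, -3.0]
gripper_width: 0.458
```

```bash
python3 st.py
```

```text
10.25 bed [ 0.83 -0.69 85.45] Fbed [-0.53 -1.36 -3.2 ] g 39.1
```

Emit:
{"method": "play_rows", "body": {
  "motion": [
    [[0,0,0.003],[0,0,0]],
    [[0,0,0.003],[0,0,0]],
    [[0,0,0.003],[0,0,0]]
  ]
}}

```text
t: 10.55
eef_pos: [0.4738, -0.3674, 0.1531]
tool_rot: [0.174, 0.643, 0.72, 0.194]
contact_force: [-2.1, 0.4, 4.0]
gripper_width: 0.454
```

```bash
python3 st.py
```

```text
10.55 bed [ 0.9  -0.89 84.68] Fbed [0.22 0.63 4.48] g 38.8
```

Emit:
{"method": "play_rows", "body": {
  "motion": [
    [[0,0,0],[0,0,0]],
    [[0,0,0],[0,0,0]],
    [[0,0,0],[0,0,0]],
    [[0,0,0],[0,0,0]]
  ],
  "fingers": 62
}}

```text
t: 10.95
eef_pos: [0.4739, -0.3672, 0.1531]
tool_rot: [0.174, 0.643, 0.721, 0.194]
contact_force: [0.2, 0.0, -0.8]
gripper_width: 0.725
```

```bash
python3 st.py;  python3 - <<'E'
from mk import *
mk(bp(0,0,.160),RB,n=3)
E
```

```text
10.95 bed [ 1.04 -0.72 84.57] Fbed [-0.25 -0.02 -0.8 ] g 61.9
[[[0.0006, -0.0008, -0.0629], [0.0, 0.0, 0.0001]], [[0.0011, -0.0017, -0.1257], [0.0001, 0.0001, 0.0003]], [[0.0017, -0.0025, -0.1886], [0.0001, 0.0001, 0.0004]]]
t 10.95 n 3 pred q [ 0.76  0.22  0.08  2.08 -0.76  0.66  1.52] margin 0.35 end [-0.0001  0.     -0.    ] F [-0.25 -0.02 -0.8 ] g 0.725 q [ 0.76  0.35  0.    2.09 -0.89  0.52  1.63] tcp bed [ 0.001  -0.0007  0.0846]
```

Emit:
{"method": "play_rows", "body": {
  "motion": [
    [[0,-0.001,-0.063],[0,0,0]],
    [[0.001,-0.002,-0.126],[0,0,0]],
    [[0.03,-0.0025,-0.17],[0,0,0]],
    [[0.11,-0.0025,-0.17],[0,0,0]],
    [[0.152,-0.0025,-0.17],[0,0,0]],
    [[0.152,-0.0025,-0.12],[0,0,0]],
    [[0.152,-0.0025,-0.08],[0,0,0]],
    [[0.152,-0.0025,-0.08],[0,0,0]]
  ],
  "fingers": 45
}}

```text
t: 11.75
eef_pos: [0.4503, -0.307, 0.1782]
tool_rot: [0.172, 0.642, 0.721, 0.194]
contact_force: [0.3, 0.7, 0.2]
gripper_width: 0.53
```

```bash
python3 look.py p1;python3 st.py; python3 - <<'E'
from h import *
c=dict(np.load('wrist_p1.npz'));C=cloud(c);pix=c['pixels'].astype(int)
dk=(np.linalg.norm(C-bp(0,.06,.088),axis=2)<.014)&(pix.max(2)<60);K=(C[dk]-nest)@T
print(dk.sum(),K.min(0).round(4),K.max(0).round(4),K.mean(0).round(4))
from scipy.optimize import least_squares
f=least_squares(lambda p:np.linalg.norm(K-p,axis=1)-.011,[0,.06,.088],loss='soft_l1',f_scale=.001);print('ball',f.x,f.cost)
E
```

```text
11.85 [ 0.4499 -0.3084  0.1797] [ 0.702  0.217  0.006  2.199 -0.861  0.508  1.543] bed [-0.0005  0.0603  0.1163] F [0.18 0.22 0.62] Fbed [0.49 0.2  0.44]
11.85 bed [ -0.45  60.35 116.3 ] Fbed [0.49 0.2  0.44] g 44.9
863 [-0.0083  0.0508  0.0848] [0.0103 0.0695 0.0999] [0.0008 0.0616 0.0949]
ball [0.00132421 0.05811866 0.08752532] 8.606435942502926e-05
```

View pics/p1.png

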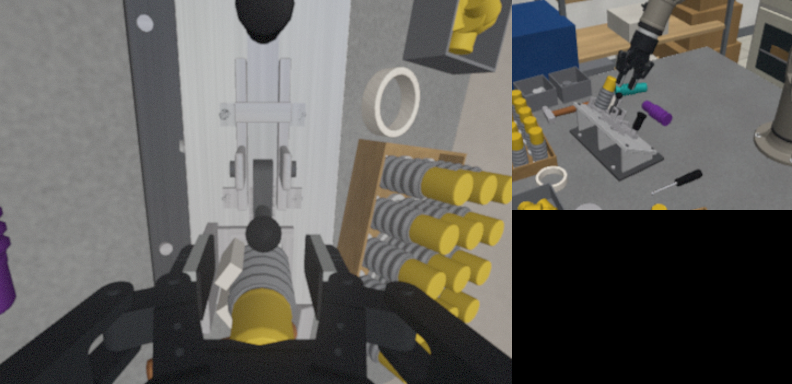

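Emit:
{"method": "play_rows", "body": {
  "motion": [
    [[0,0.002,0.04],[0,0,0]],
    [[0,0.002,0.08],[0,0,0]],
    [[0,0.002,0.113],[0,0,0]],
    [[0,0.002,0.113],[0,0,0]],
    [[0,0.002,0.113],[0,0,0]]
  ]
}}

```text
t: 12.35
eef_pos: [0.473, -0.3062, 0.1416]
tool_rot: [0.174, 0.643, 0.721, 0.194]
contact_force: [0.2, 0.4, 0.4]
gripper_width: 0.53
```

Emit:
{"method": "play_rows", "body": {
  "motion": [
    [[0,0,0],[0,0,0]],
    [[0,0,0],[0,0,0]],
    [[0,0,0],[0,0,0]],
    [[0,0,0],[0,0,0]],
    [[0,0,0],[0,0,0]]
  ],
  "fingers": 15,
  "grip_force": 20
}}

```text
t: 12.85
eef_pos: [0.4736, -0.307, 0.1431]
tool_rot: [0.175, 0.643, 0.72, 0.194]
contact_force: [-2.0, 0.7, 6.8]
gripper_width: 0.242
```

```bash
python3 look.py p2;python3 st.py
```

```text
12.95 [ 0.4736 -0.307   0.143 ] [ 0.715  0.305 -0.051  2.194 -0.969  0.425  1.638] bed [0.0015 0.0591 0.0727] F [-1.21  0.62  6.53] Fbed [2.31 0.75 6.22]
12.95 bed [ 1.54 59.15 72.66] Fbed [2.31 0.75 6.22] g 20.0
```

View pics/p2.png

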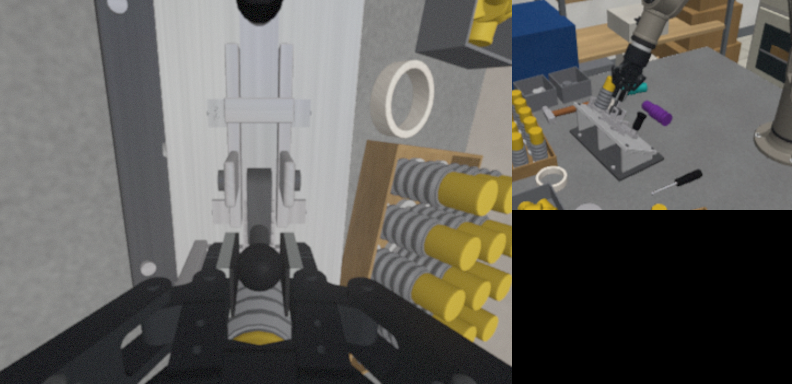

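Emit:
{"method": "play_rows", "body": {
  "motion": [
    [[0.02,0,-0.011],[0,0,0]],
    [[0.041,0,-0.019],[0,0,0]],
    [[0.064,0,-0.023],[0,0,0]],
    [[0.087,0,-0.023],[0,0,0]],
    [[0.109,0,-0.019],[0,0,0]],
    [[0.13,0,-0.011],[0,0,0]],
    [[0.15,0,0],[0,0,0]],
    [[0.168,0,0.015],[0,0,0]]
  ]
}}

```text
t: 13.75
eef_pos: [0.469, -0.2378, 0.1375]
tool_rot: [0.174, 0.642, 0.721, 0.195]
contact_force: [0.5, -0.4, 3.0]
gripper_width: 0.234
```

```bash
python3 look.py p3;python3 st.py
```

```text
13.85 [ 0.4691 -0.2372  0.137 ] [ 0.658  0.25  -0.13   2.3   -1.058  0.323  1.629] bed [0.0014 0.129  0.0658] F [-0.56  1.94  3.78] Fbed [1.6  1.99 3.44]
13.85 bed [  1.44 128.99  65.79] Fbed [1.6  1.99 3.44] g 19.9
```

View pics/p3.png

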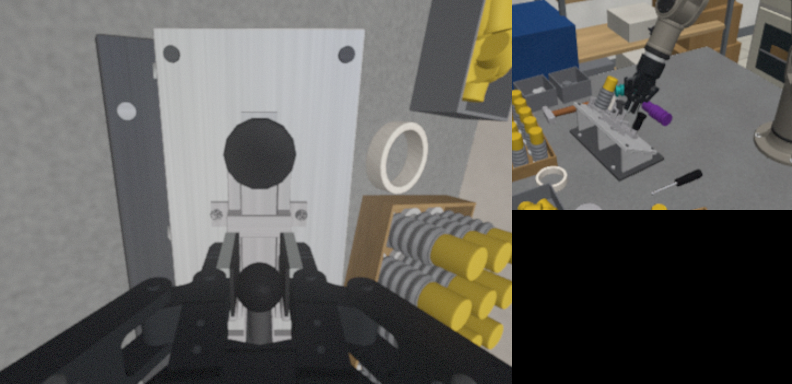

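Emit:
{"method": "play_rows", "body": {
  "motion": [
    [[0.007,0,0.007],[0,0,0]],
    [[0.013,0,0.015],[0,0,0]],
    [[0.013,0,0.015],[0,0,0]]
  ]
}}

```text
t: 14.15
eef_pos: [0.4716, -0.2305, 0.1315]
tool_rot: [0.173, 0.641, 0.722, 0.195]
contact_force: [-1.6, 3.4, 3.5]
gripper_width: 0.232
```

Emit:
{"method": "play_rows", "body": {
  "motion": [
    [[0,0,0],[0,0,0]],
    [[0,0,0],[0,0,0]],
    [[0,0,0],[0,0,0]],
    [[0,0,-0.06],[0,0,0]],
    [[0,0,-0.1],[0,0,0]],
    [[0,0,-0.1],[0,0,0]]
  ],
  "fingers": 50
}}

```text
t: 14.75
eef_pos: [0.4515, -0.2341, 0.1675]
tool_rot: [0.174, 0.641, 0.721, 0.195]
contact_force: [0.7, -0.6, -0.4]
gripper_width: 0.588
```

```bash
python3 look.py p4;python3 st.py
```

```text
14.85 [ 0.4518 -0.2331  0.1661] [ 0.616  0.166 -0.064  2.313 -0.94   0.387  1.509] bed [0.0016 0.135  0.0993] F [-0.18 -0.07 -0.4 ] Fbed [-0.36 -0.04 -0.25]
14.85 bed [  1.61 135.01  99.32] Fbed [-0.36 -0.04 -0.25] g 50.2
```

View pics/p4.png

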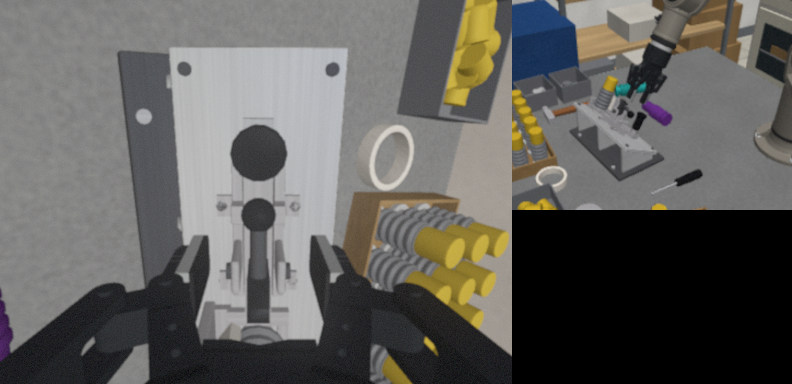

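The stem now points towards +y with the ball at (258,215), so the pawl lies back. Next is the bar knob at (258,152).

```bash
python3 - <<'E'
from mk import *
from fast import goto
c=dict(np.load('wrist_p4.npz'));C=cloud(c);pix=c['pixels'].astype(int)
dk=(np.linalg.norm(C-bp(0,.182,.088),axis=2)<.02)&(pix.max(2)<60);K=(C[dk]-nest)@T
K=K[K[:,2]>.084];print(len(K),K.min(0).round(4),K.max(0).round(4),K.mean(0).round(4))
q0=np.array(bot.get_obs()['q'])
for b in(0,4,8):
  for ax in (0,1):
   for s in (1,-1):
    R=Ro.from_rotvec(T[:,ax]*np.radians(b)*s).as_matrix()@RB;q=q0;out=[]
    for p in((0,.182,.115),(0,.182,.048),(0,.237,.048),(0,.237,.11),(0,.1,.18),(0,0,.17),(0,0,.083),(0,0,.2)):
        q,k,e,m=goto(q,bp(*p),R if p[1]>.15 else RB);out.append((round(m,3),round(e,4)))
    print(b,ax,s,out)
mk(bp(.001,.182,.110),RB,n=2)
E
```

```text
756 [-0.0125  0.1671  0.0844] [0.0146 0.1946 0.0886] [0.0005 0.1767 0.0865]
0 0 1 [(np.float64(0.058), np.float64(0.0002)), (np.float64(0.036), np.float64(0.0006)), (np.float64(0.007), np.float64(0.0084)), (np.float64(0.005), np.float64(0.0002)), (np.float64(0.045), np.float64(0.0003)), (np.float64(0.254), np.float64(0.0002)), (np.float64(0.316), np.float64(0.0003)), (np.float64(0.358), np.float64(0.0002))]
0 0 -1 [(np.float64(0.058), np.float64(0.0002)), (np.float64(0.036), np.float64(0.0006)), (np.float64(0.007), np.float64(0.0084)), (np.float64(0.005), np.float64(0.0002)), (np.float64(0.045), np.float64(0.0003)), (np.float64(0.254), np.float64(0.0002)), (np.float64(0.316), np.float64(0.0003)), (np.float64(0.358), np.float64(0.0002))]
0 1 1 [(np.float64(0.058), np.float64(0.0002)), (np.float64(0.036), np.float64(0.0006)), (np.float64(0.007), np.float64(0.0084)), (np.float64(0.005), np.float64(0.0002)), (np.float64(0.045), np.float64(0.0003)), (np.float64(0.254), np.float64(0.0002)), (np.float64(0.316), np.float64(0.0003)), (np.float64(0.358), np.float64(0.0002))]
0 1 -1 [(np.float6
[... 2617 characters left out ...]
p.float64(0.335), np.float64(0.0003))]
8 1 -1 [(np.float64(0.013), np.float64(0.0012)), (np.float64(0.013), np.float64(0.0499)), (np.float64(0.013), np.float64(0.0714)), (np.float64(0.005), np.float64(0.0325)), (np.float64(0.047), np.float64(0.0005)), (np.float64(0.279), np.float64(0.0002)), (np.float64(0.25), np.float64(0.0002)), (np.float64(0.334), np.float64(0.0002))]
[[[0.0588, -0.0004, -0.0131], [0.0001, -0.0003, 0.0004]], [[0.1176, -0.0009, -0.0263], [0.0002, -0.0006, 0.0008]]]
t 14.85 n 2 pred q [ 0.54  0.09 -0.09  2.38 -0.9   0.34  1.37] margin 0.06 end [-0.0001 -0.0001 -0.    ] F [-0.36 -0.04 -0.25] g 0.588 q [ 0.62  0.17 -0.06  2.31 -0.94  0.39  1.51] tcp bed [0.0016 0.135  0.0993]
```

```bash
python3 - <<'E'
from mk import *
from fast import goto
R=Ro.from_rotvec(T[:,0]*np.radians(10)).as_matrix()@RB
print('tz',R[:,2]@T)
mk(bp(.001,.174,.112),R,n=3)
mk(bp(.001,.185,.046),R,n=3)
E
```

```text
tz [-1.43469768e-17  1.73648178e-01 -9.84807753e-01]
[[[0.0325, -0.0003, -0.0105], [0.0001, 0.0091, 0.0003]], [[0.0651, -0.0007, -0.0209], [0.0001, 0.0181, 0.0005]], [[0.0976, -0.001, -0.0314], [0.0002, 0.0272, 0.0008]]]
t 14.85 n 3 pred q [ 0.65  0.17 -0.05  2.29 -0.92  0.59  1.51] margin 0.135 end [-0.     -0.      0.0001] F [-0.36 -0.04 -0.25] g 0.588 q [ 0.62  0.17 -0.06  2.31 -0.94  0.39  1.51] tcp bed [0.0016 0.135  0.0993]
[[[0.0415, -0.0004, 0.0446], [0.0001, 0.0091, 0.0003]], [[0.083, -0.0007, 0.0892], [0.0001, 0.0181, 0.0005]], [[0.1245, -0.0011, 0.1337], [0.0002, 0.0272, 0.0008]]]
t 14.85 n 3 pred q [ 0.66  0.31 -0.16  2.29 -1.11  0.45  1.68] margin 0.131 end [0.     0.     0.0001] F [-0.36 -0.04 -0.25] g 0.588 q [ 0.62  0.17 -0.06  2.31 -0.94  0.39  1.51] tcp bed [0.0016 0.135  0.0993]
```

Emit:
{"method": "play_rows", "body": {
  "motion": [
    [[0.033,0,-0.02],[0,0.009,0]],
    [[0.065,0,-0.031],[0,0.018,0]],
    [[0.0976,-0.001,-0.031],[0,0.027,0]],
    [[0.1,-0.001,-0.02],[0,0.027,0]],
    [[0.11,-0.001,0.05],[0,0.027,0]],
    [[0.12,-0.001,0.1],[0,0.027,0]],
    [[0.1245,-0.001,0.134],[0,0.027,0]],
    [[0.1245,-0.001,0.134],[0,0.027,0]]
  ]
}}

```text
t: 15.65
eef_pos: [0.4723, -0.1792, 0.1173]
tool_rot: [0.11, 0.622, 0.734, 0.249]
contact_force: [0.2, -0.2, -0.4]
gripper_width: 0.586
```

```bash
python3 look.py b1;python3 st.py
```

```text
15.75 [ 0.4722 -0.1804  0.119 ] [ 0.645  0.307 -0.14   2.296 -1.12   0.451  1.691] bed [0.0005 0.1851 0.0455] F [ 0.64 -0.28  0.24] Fbed [ 0.65 -0.35 -0.1 ]
15.75 bed [  0.51 185.1   45.47] Fbed [ 0.65 -0.35 -0.1 ] g 50.1
```

View pics/b1.png

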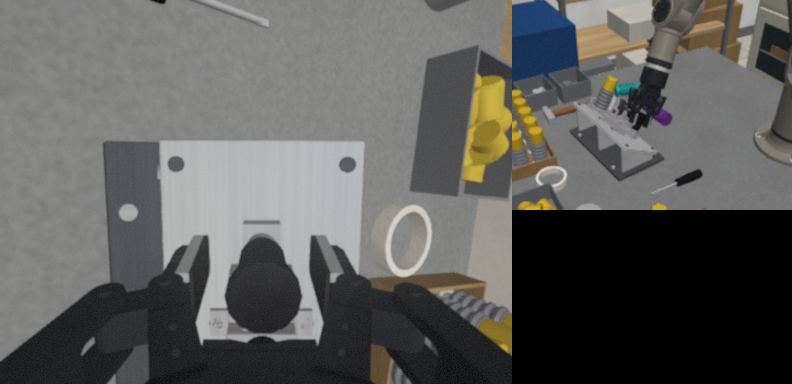

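The bar knob at (263,295) is between the pads, so I'll grip it.

Emit:
{"method": "play_rows", "body": {
  "motion": [
    [[0,0,0],[0,0,0]],
    [[0,0,0],[0,0,0]],
    [[0,0,0],[0,0,0]],
    [[0,0,0],[0,0,0]],
    [[0,0,0],[0,0,0]]
  ],
  "fingers": 15,
  "grip_force": 40
}}

```text
t: 16.25
eef_pos: [0.4727, -0.1809, 0.1199]
tool_rot: [0.112, 0.622, 0.734, 0.249]
contact_force: [-0.5, 0.1, 5.9]
gripper_width: 0.282
```

```bash
python3 st.py; python3 - <<'E'
from mk import *
o=bot.get_obs();R=rot(o['tool_rot']).as_matrix()
x=np.array(o['eef_pos'])+T[:,1]*.0535
mk(x,R,n=6,hold=2)
E
```

```text
16.25 bed [  1.36 184.55  46.02] Fbed [2.52 0.2  5.35] g 24.1
[[[0.022, 0.0001, 0.0038], [0.0, 0.0, 0.0]], [[0.0439, 0.0002, 0.0076], [0.0, 0.0, 0.0]], [[0.0659, 0.0003, 0.0115], [0.0, 0.0, 0.0]], [[0.0878, 0.0004, 0.0153], [0.0, 0.0, 0.0]], [[0.1098, 0.0005, 0.0191], [0.0, 0.0, 0.0]], [[0.1318, 0.0006, 0.0229], [0.0, 0.0, 0.0]], [[0.1318, 0.0006, 0.0229], [0.0, 0.0, 0.0]], [[0.1318, 0.0006, 0.0229], [0.0, 0.0, 0.0]]]
t 16.25 n 6 pred q [ 0.6   0.26 -0.21  2.37 -1.22  0.37  1.7 ] margin 0.073 end [0. 0. 0.] F [2.52 0.2  5.35] g 0.282 q [ 0.64  0.31 -0.14  2.29 -1.12  0.45  1.69] tcp bed [0.0014 0.1845 0.046 ]
```

Emit:
{"method": "play_rows", "body": {
  "motion": [
    [[0.022,0,0.004],[0,0,0]],
    [[0.044,0,0.008],[0,0,0]],
    [[0.066,0,0.0115],[0,0,0]],
    [[0.088,0,0.015],[0,0,0]],
    [[0.11,0,0.019],[0,0,0]],
    [[0.122,0,0.021],[0,0,0]],
    [[0.13,0,0.0225],[0,0,0]],
    [[0.13,0,0.0225],[0,0,0]]
  ]
}}

```text
t: 17.05
eef_pos: [0.4669, -0.1293, 0.12]
tool_rot: [0.113, 0.623, 0.733, 0.248]
contact_force: [2.6, -4.2, 0.5]
gripper_width: 0.288
```

```bash
python3 st.py
```

```text
17.05 bed [  1.34 236.52  46.11] Fbed [ 2.09 -4.49 -0.61] g 24.6
```

Emit:
{"method": "play_rows", "body": {
  "motion": [
    [[0.006,0,0.001],[0,0,0]],
    [[0.006,0,0.001],[0,0,0]],
    [[0.006,0,0.001],[0,0,0]]
  ]
}}

```text
t: 17.35
eef_pos: [0.4669, -0.1293, 0.12]
tool_rot: [0.114, 0.624, 0.732, 0.247]
contact_force: [2.3, -7.5, -1.1]
gripper_width: 0.28
```

```bash
python3 st.py
```

```text
17.35 bed [  1.36 236.47  46.09] Fbed [ 0.68 -7.72 -1.67] g 23.9
```

The bar is against its stop: it travelled 52 mm and the force rose to 7.7 N. I'll release and go up.

Emit:
{"method": "play_rows", "body": {
  "motion": [
    [[0,0,0],[0,0,0]],
    [[0,0,0],[0,0,0]],
    [[0,0,0],[0,0,0]],
    [[0,0,0],[0,0,0]],
    [[0.013,0,-0.075],[0,0,0]],
    [[0.026,0,-0.15],[0,0,0]],
    [[0.035,0,-0.2],[0,0,0]],
    [[0.035,0,-0.2],[0,0,0]]
  ],
  "fingers": 62
}}

```text
t: 18.15
eef_pos: [0.426, -0.1337, 0.192]
tool_rot: [0.116, 0.624, 0.732, 0.247]
contact_force: [0.3, -0.7, -0.5]
gripper_width: 0.724
```

```bash
python3 st.py; python3 - <<'E'
from mk import *
mk(bp(.0007,-.0005,.165),RB,n=7)
E
```

```text
18.15 bed [  2.05 236.7  129.01] Fbed [-0.03 -0.76 -0.55] g 61.8
[[[-0.0815, -0.0007, -0.0264], [0.0001, -0.0037, 0.0001]], [[-0.163, -0.0014, -0.0529], [0.0002, -0.0074, 0.0002]], [[-0.2445, -0.0022, -0.0793], [0.0003, -0.0111, 0.0003]], [[-0.326, -0.0029, -0.1058], [0.0004, -0.0148, 0.0004]], [[-0.4075, -0.0036, -0.1322], [0.0005, -0.0185, 0.0004]], [[-0.489, -0.0043, -0.1587], [0.0006, -0.0223, 0.0005]], [[-0.5705, -0.005, -0.1851], [0.0008, -0.026, 0.0006]]]
t 18.15 n 7 pred q [ 0.75  0.21  0.09  2.08 -0.76  0.67  1.52] margin 0.096 end [-0.0001 -0.     -0.    ] F [-0.03 -0.76 -0.55] g 0.724 q [ 0.56  0.05 -0.1   2.38 -0.92  0.53  1.39] tcp bed [0.002  0.2367 0.129 ]
```

Emit:
{"method": "play_rows", "body": {
  "motion": [
    [[-0.0815,0,-0.035],[0,-0.0037,0]],
    [[-0.163,-0.0014,-0.065],[0,-0.0074,0]],
    [[-0.2445,-0.002,-0.09],[0,-0.011,0]],
    [[-0.326,-0.003,-0.115],[0.0004,-0.015,0]],
    [[-0.4075,-0.0036,-0.14],[0.0005,-0.0185,0]],
    [[-0.489,-0.0043,-0.165],[0.0006,-0.022,0.0005]],
    [[-0.5705,-0.005,-0.185],[0.0008,-0.026,0.0006]],
    [[-0.5705,-0.005,-0.185],[0.0008,-0.026,0.0006]]
  ]
}}

```text
t: 18.95
eef_pos: [0.4338, -0.3755, 0.2218]
tool_rot: [0.175, 0.645, 0.719, 0.193]
contact_force: [-0.6, 0.8, 1.2]
gripper_width: 0.725
```

```bash
python3 look.py c1;python3 st.py; python3 - <<'E'
from mk import *
c=dict(np.load('wrist_c1.npz'));C=cloud(c);pix=c['pixels'].astype(int)
near=np.linalg.norm(C-bp(0,0,.1035),axis=2)<.045
yel=near&(pix[...,0]>110)&(pix[...,2]<90)&(pix[...,0]-pix[...,2]>60)
t_=(C[yel]-nest)@T;t_=t_[abs(t_[:,2]-.124)<.004];print(t_.mean(0),t_.min(0),t_.max(0))
mk(bp(.0007,-.0005,.084),RB,n=3,hold=2)
E
```

```text
19.05 [ 0.4336 -0.371   0.221 ] [ 0.753  0.214  0.091  2.082 -0.759  0.67   1.517] bed [0.0002 0.     0.1637] F [ 0.29  1.05 -0.84] Fbed [-0.07  1.01 -0.93]
19.05 bed [1.9000e-01 4.0000e-02 1.6368e+02] Fbed [-0.07  1.01 -0.93] g 62.1
[0.0004721  0.00040702 0.1233519 ] [-0.01746435 -0.01781251  0.12000481] [0.01847337 0.01722413 0.12588333]
[[[-0.0006, 0.0005, 0.0664], [-0.0001, -0.0001, -0.0]], [[-0.0011, 0.001, 0.1328], [-0.0001, -0.0002, -0.0]], [[-0.0017, 0.0015, 0.1992], [-0.0002, -0.0003, -0.0001]], [[-0.0017, 0.0015, 0.1992], [-0.0002, -0.0003, -0.0001]], [[-0.0017, 0.0015, 0.1992], [-0.0002, -0.0003, -0.0001]]]
t 19.05 n 3 pred q [ 0.75  0.35  0.02  2.09 -0.9   0.53  1.63] margin 0.35 end [0. 0. 0.] F [-0.07  1.01 -0.93] g 0.727 q [ 0.75  0.21  0.09  2.08 -0.76  0.67  1.52] tcp bed [0.0002 0.     0.1637]
```

View pics/c1.png

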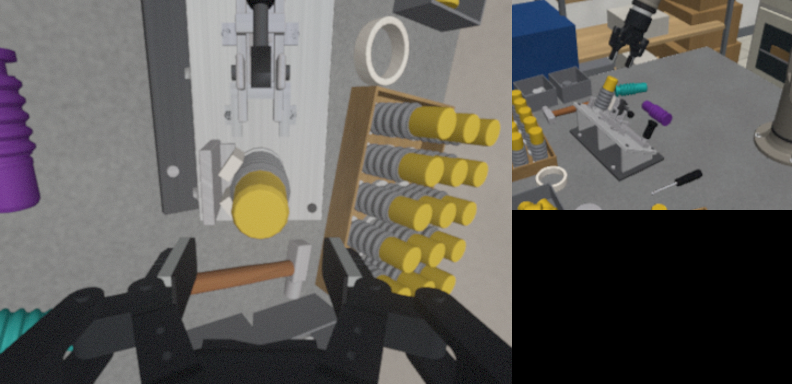

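The pawl is lying back at (260,15) and the insulator stands unmoved at (260,205). I'll descend and grip.

Emit:
{"method": "play_rows", "body": {
  "motion": [
    [[0,0.0005,0.06],[0,0,0]],
    [[-0.001,0.001,0.12],[0,0,0]],
    [[-0.0015,0.0015,0.17],[0,0,0]],
    [[-0.0015,0.0015,0.196],[0,0,0]],
    [[-0.0015,0.0015,0.196],[0,0,0]],
    [[-0.0015,0.0015,0.196],[0,0,0]]
  ]
}}

```text
t: 19.65
eef_pos: [0.4731, -0.3666, 0.1537]
tool_rot: [0.172, 0.643, 0.72, 0.195]
contact_force: [0.9, -0.7, 0.7]
gripper_width: 0.727
```

Emit:
{"method": "play_rows", "body": {
  "motion": [
    [[0,0,0],[0,0,0]],
    [[0,0,0],[0,0,0]],
    [[0,0,0],[0,0,0]],
    [[0,0,0],[0,0,0]],
    [[0,0,0],[0,0,0]],
    [[0,0,-0.004],[0,0,0]],
    [[0,0,-0.008],[0,0,0]],
    [[0,0,-0.012],[0,0,0]]
  ],
  "fingers": 25,
  "grip_force": 70
}}

```text
t: 20.45
eef_pos: [0.4708, -0.3671, 0.158]
tool_rot: [0.173, 0.643, 0.72, 0.194]
contact_force: [4.0, -1.0, -3.4]
gripper_width: 0.453
```

```bash
python3 st.py
```

```text
20.45 bed [ 0.86 -0.32 90.34] Fbed [ 1.59 -1.47 -4.88] g 38.7
```

Emit:
{"method": "play_rows", "body": {
  "motion": [
    [[0,0,-0.015],[0,0,0]],
    [[0,0,-0.03],[0,0,0]],
    [[0,0,-0.045],[0,0,0]],
    [[0,0,-0.06],[0,0,0]]
  ]
}}

```text
t: 20.85
eef_pos: [0.4585, -0.3686, 0.1792]
tool_rot: [0.173, 0.643, 0.72, 0.194]
contact_force: [2.3, -0.3, -2.7]
gripper_width: 0.45
```

```bash
python3 st.py
```

```text
20.85 bed [  0.79  -0.35 114.98] Fbed [ 0.61 -0.57 -3.42] g 38.4
```

Emit:
{"method": "play_rows", "body": {
  "motion": [
    [[0,0,-0.04],[0,0,0]],
    [[0,0,-0.08],[0,0,0]],
    [[0,0,-0.12],[0,0,0]],
    [[0,0,-0.16],[0,0,0]],
    [[0,0,-0.2],[0,0,0]],
    [[0,0,-0.22],[0,0,0]],
    [[0,0,-0.22],[0,0,0]]
  ]
}}

```text
t: 21.55
eef_pos: [0.414, -0.3743, 0.2566]
tool_rot: [0.174, 0.644, 0.72, 0.194]
contact_force: [-0.2, 0.2, -3.3]
gripper_width: 0.452
```

```bash
python3 look.py l1;python3 st.py; cat > tr.py <<'E'
from mk import *
from fast import goto
t=np.array([.5128,.219]);yaw=-.195
q0=np.array(bot.get_obs()['q']);x0,_,_=fkj(q0)
X=np.array([np.cos(yaw),np.sin(yaw),0]);Y=np.array([-np.sin(yaw),np.cos(yaw),0])
if __name__=='__main__':
  for a in range(0,360,30):
    d=np.radians(a);ty=np.array([np.cos(d),np.sin(d),0]);tz=np.array([0,0,-1.]);R=np.c_[np.cross(ty,tz),ty,tz]
    q=q0;out=[]
    for p,RR in((np.array([.50,-.15,.36]),R),(np.array([.53,.1,.36]),R),(np.r_[t,.25],R),(np.r_[t,.09],R)):
        q,k,e,m=goto(q,p,RR);out.append((k,round(e,4),round(m,3)))
    print(a,out,q.round(2))
E
python3 tr.py
```

```text
21.65 [ 0.4144 -0.3733  0.2551] [ 0.757  0.153  0.122  2.066 -0.7    0.745  1.47 ] bed [ 7.000e-04 -1.000e-04  2.028e-01] F [-0.97  0.61 -2.68] Fbed [-2.13  0.71 -1.87]
21.65 bed [ 6.7000e-01 -8.0000e-02  2.0283e+02] Fbed [-2.13  0.71 -1.87] g 38.6
0 [(7, np.float64(0.0002), np.float64(0.384)), (6, np.float64(0.0002), np.float64(0.455)), (4, np.float64(0.0002), np.float64(0.53)), (4, np.float64(0.0002), np.float64(0.499))] [-0.28  0.48 -0.3   1.94  0.2   0.75 -0.69]
30 [(6, np.float64(0.0003), np.float64(0.399)), (6, np.float64(0.0002), np.float64(0.457)), (4, np.float64(0.0002), np.float64(0.534)), (4, np.float64(0.0002), np.float64(0.501))] [-0.25  0.48 -0.33  1.94  0.23  0.75 -0.19]
60 [(8, np.float64(0.0002), np.float64(0.4)), (6, np.float64(0.0002), np.float64(0.46)), (4, np.float64(0.0002), np.float64(0.536)), (4, np.float64(0.0002), np.float64(0.503))] [-0.23  0.49 -0.36  1.94  0.24  0.76  0.32]
90 [(11, np.float64(0.0001), np.float64(0.397)), (6, np.float64(0.0002), np.float64(0.462)), (4, np.float64(0.0002), np.float64(0.54)), (4, np.float64(0.0002), np.float64(0.504))] [-0.
[... 1119 characters left out ...]
 -0.33  1.94  0.22  0.75 -2.81]
270 [(15, np.float64(0.0), np.float64(0.326)), (6, np.float64(0.0002), np.float64(0.458)), (4, np.float64(0.0002), np.float64(0.533)), (4, np.float64(0.0002), np.float64(0.501))] [-0.25  0.48 -0.33  1.94  0.22  0.75 -2.28]
300 [(12, np.float64(0.0), np.float64(0.336)), (6, np.float64(0.0002), np.float64(0.458)), (4, np.float64(0.0002), np.float64(0.533)), (4, np.float64(0.0002), np.float64(0.501))] [-0.26  0.48 -0.33  1.94  0.22  0.75 -1.76]
330 [(9, np.float64(0.0001), np.float64(0.371)), (6, np.float64(0.0002), np.float64(0.456)), (4, np.float64(0.0002), np.float64(0.531)), (4, np.float64(0.0002), np.float64(0.5))] [-0.27  0.48 -0.31  1.94  0.21  0.75 -1.22]
```

View pics/l1.png

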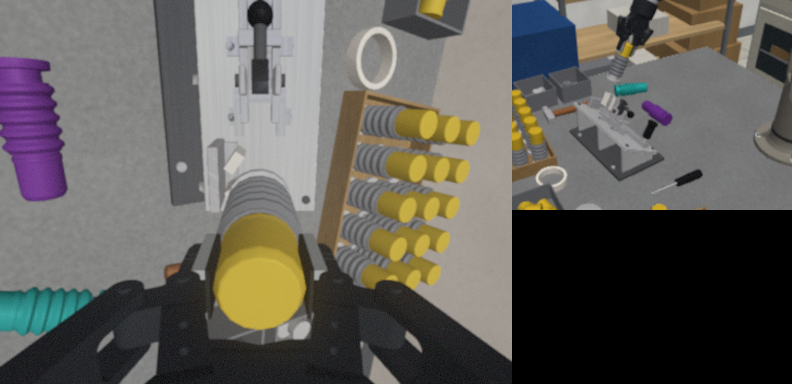

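The insulator is held out of the fixture (cap at (258,270)), and the pawl and bar are still back. Next I'll bring it upright and move to the tray.

```bash
python3 - <<'E'
from tr import *
tz=np.array([0,0,-1.]);R=np.c_[np.cross(Y,tz),Y,tz];np.save('Rt.npy',R);print(np.arctan2(Y[1],Y[0])*57.3)
o=bot.get_obs();R0=rot(o['tool_rot']).as_matrix();rv=rvec(R0.T@R)
Rm=R0@Ro.from_rotvec(rv*.6).as_matrix()
mk(np.array([.49,-.17,.36]),Rm,n=8)
q=np.array(o['q'])
for p,RR in((np.array([.49,-.17,.36]),Rm),(np.array([.53,.07,.36]),R),(np.r_[t,.25],R),(np.r_[t,.09],R)):
    q,k,e,m=goto(q,p,RR);print(k,e,m)
E
```

```text
78.83312952534757
[[[0.0605, 0.0429, -0.0129], [0.0054, 0.0039, -0.0147]], [[0.121, 0.0858, -0.0258], [0.0108, 0.0079, -0.0294]], [[0.1815, 0.1286, -0.0387], [0.0163, 0.0118, -0.0441]], [[0.2421, 0.1715, -0.0516], [0.0217, 0.0157, -0.0588]], [[0.3026, 0.2144, -0.0644], [0.0271, 0.0197, -0.0736]], [[0.3631, 0.2573, -0.0773], [0.0325, 0.0236, -0.0883]], [[0.4236, 0.3002, -0.0902], [0.038, 0.0276, -0.103]], [[0.4841, 0.343, -0.1031], [0.0434, 0.0315, -0.1177]]]
t 21.65 n 8 pred q [ 0.42  0.04 -0.11  1.85 -0.17  1.1   1.26] margin 0.38 end [-0.0001 -0.      0.    ] F [-2.13  0.71 -1.87] g 0.452 q [ 0.76  0.15  0.12  2.07 -0.7   0.74  1.47] tcp bed [ 7.000e-04 -1.000e-04  2.028e-01]
6 0.00024821636795363685 0.379499051099102
6 0.00017786263793554663 0.38454415999852154
5 0.00014068961081257255 0.525997550784605
4 0.0002087839855905321 0.5048104472946637
```

Emit:
{"method": "play_rows", "body": {
  "motion": [
    [[0.03,0.02,-0.02],[0.002,0.002,-0.007]],
    [[0.09,0.065,-0.035],[0.008,0.006,-0.022]],
    [[0.16,0.11,-0.045],[0.014,0.01,-0.038]],
    [[0.23,0.16,-0.055],[0.02,0.015,-0.056]],
    [[0.3,0.21,-0.068],[0.027,0.0195,-0.073]],
    [[0.363,0.257,-0.08],[0.0325,0.0236,-0.088]],
    [[0.424,0.3,-0.09],[0.038,0.0276,-0.103]],
    [[0.484,0.343,-0.103],[0.0434,0.0315,-0.1177]]
  ]
}}

```text
t: 22.45
eef_pos: [0.4902, -0.1683, 0.3595]
tool_rot: [0.072, 0.334, 0.936, 0.083]
contact_force: [-0.0, -0.3, -4.0]
gripper_width: 0.45
```

```bash
python3 st.py; python3 - <<'E'
from tr import *
R=np.load('Rt.npy')
mk(np.array([.53,.07,.36]),R,n=8)
E
```

```text
22.45 bed [138.03 195.16 243.67] Fbed [-2.1  -0.34 -3.44] g 38.4
[[[0.0379, 0.0645, 0.0101], [0.0036, 0.0026, -0.0097]], [[0.0758, 0.129, 0.0203], [0.0072, 0.0051, -0.0194]], [[0.1137, 0.1935, 0.0304], [0.0108, 0.0077, -0.0292]], [[0.1516, 0.258, 0.0405], [0.0144, 0.0103, -0.0389]], [[0.1895, 0.3225, 0.0507], [0.018, 0.0128, -0.0486]], [[0.2274, 0.387, 0.0608], [0.0215, 0.0154, -0.0583]], [[0.2653, 0.4515, 0.0709], [0.0251, 0.018, -0.068]], [[0.3032, 0.516, 0.081], [0.0287, 0.0205, -0.0777]]]
t 22.45 n 8 pred q [ 0.07  0.17 -0.37  1.7   0.06  1.29  1.07] margin 0.385 end [-0.0001  0.     -0.    ] F [-2.1  -0.34 -3.44] g 0.45 q [ 0.42  0.05 -0.11  1.85 -0.17  1.1   1.26] tcp bed [0.138  0.1952 0.2437]
```

Emit:
{"method": "play_rows", "body": {
  "motion": [
    [[0.038,0.065,0.01],[0.0036,0.0026,-0.01]],
    [[0.076,0.13,0.02],[0.007,0.005,-0.0195]],
    [[0.114,0.194,0.03],[0.011,0.0077,-0.029]],
    [[0.152,0.258,0.04],[0.0144,0.01,-0.039]],
    [[0.19,0.322,0.05],[0.018,0.013,-0.0486]],
    [[0.227,0.387,0.06],[0.0215,0.0154,-0.058]],
    [[0.265,0.45,0.07],[0.025,0.018,-0.068]],
    [[0.303,0.516,0.08],[0.0287,0.0205,-0.0777]]
  ]
}}

```text
t: 23.25
eef_pos: [0.5297, 0.0715, 0.3594]
tool_rot: [-0.001, 0.096, 0.995, -0.0]
contact_force: [-0.1, -0.3, -2.7]
gripper_width: 0.455
```

```bash
python3 st.py; python3 - <<'E'
from tr import *
R=np.load('Rt.npy')
mk(np.r_[t,.20],R,n=6,hold=2)
E
```

```text
23.25 bed [195.12 428.96 210.34] Fbed [-1.44 -0.26 -2.28] g 38.8
[[[0.0185, 0.059, 0.0664], [-0.0, -0.0001, 0.0001]], [[0.037, 0.1181, 0.1328], [-0.0, -0.0001, 0.0001]], [[0.0555, 0.1771, 0.1993], [-0.0, -0.0002, 0.0002]], [[0.074, 0.2361, 0.2657], [-0.0001, -0.0003, 0.0003]], [[0.0925, 0.2951, 0.3321], [-0.0001, -0.0003, 0.0003]], [[0.111, 0.3542, 0.3985], [-0.0001, -0.0004, 0.0004]], [[0.111, 0.3542, 0.3985], [-0.0001, -0.0004, 0.0004]], [[0.111, 0.3542, 0.3985], [-0.0001, -0.0004, 0.0004]]]
t 23.25 n 6 pred q [-0.16  0.35 -0.44  1.85  0.18  0.98  0.7 ] margin 0.53 end [ 0. -0.  0.] F [-1.44 -0.26 -2.28] g 0.455 q [ 0.08  0.17 -0.37  1.7   0.06  1.29  1.07] tcp bed [0.1951 0.429  0.2103]
```

Emit:
{"method": "play_rows", "body": {
  "motion": [
    [[0.0185,0.059,0.05],[0,0,0]],
    [[0.037,0.118,0.1],[0,0,0]],
    [[0.0555,0.177,0.17],[0,0,0]],
    [[0.074,0.236,0.25],[0,0,0]],
    [[0.0925,0.295,0.33],[0,0,0]],
    [[0.111,0.354,0.3985],[0,0,0]],
    [[0.111,0.354,0.3985],[0,0,0]],
    [[0.111,0.354,0.3985],[0,0,0]]
  ]
}}

```text
t: 24.05
eef_pos: [0.5117, 0.2196, 0.1986]
tool_rot: [-0.003, 0.095, 0.995, -0.0]
contact_force: [0.4, -0.6, -3.8]
gripper_width: 0.453
```

```bash
python3 - <<'E'
from look import *
look('t1',("scene",))
c=bot.read_camera('wrist');np.savez('wrist_t1.npz',**c);cv2.imwrite('pics/t1w.png',cv2.cvtColor(c["pixels"],cv2.COLOR_RGB2BGR))
c=bot.read_camera('top');np.savez('top_t1.npz',**c)
im=cv2.imread('pics/t1.png')[150:384,200:400];cv2.imwrite('pics/t1s.png',cv2.resize(im,(600,600*234//200) if 0 else (512,599)))
E
python3 st.py; python3 -c "
from mk import *
import numpy as np
from tr import t
mk(np.r_[t,.10],np.load('Rt.npy'),n=5)"
```

```text
24.2 bed [115.66 576.59  72.97] Fbed [-0.66 -0.27 -2.42] g 38.8
[[[0.0004, 0.0003, 0.0503], [-0.0, -0.0, 0.0]], [[0.0008, 0.0006, 0.1007], [-0.0, -0.0001, 0.0001]], [[0.0012, 0.0009, 0.151], [-0.0, -0.0001, 0.0001]], [[0.0015, 0.0013, 0.2014], [-0.0, -0.0002, 0.0001]], [[0.0019, 0.0016, 0.2517], [-0.0, -0.0002, 0.0002]]]
t 24.2 n 5 pred q [-0.2   0.48 -0.41  1.93  0.26  0.78  0.63] margin 0.511 end [-0. -0.  0.] F [-0.66 -0.27 -2.42] g 0.454 q [-0.16  0.35 -0.44  1.85  0.18  0.98  0.7 ] tcp bed [0.1157 0.5766 0.073 ]
```

View pics/t1s.png

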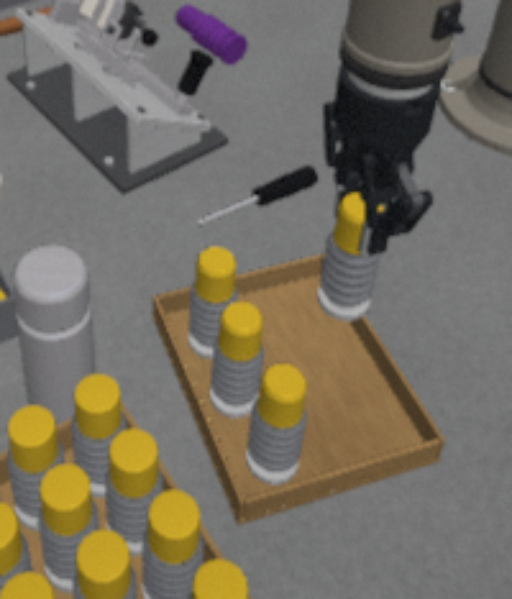

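View pics/t1w.png

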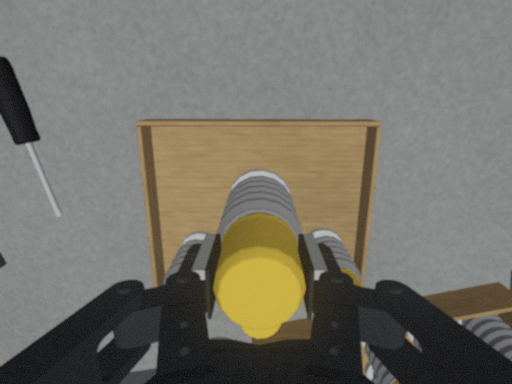

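Scene view: the insulator hangs upright over the front half (foot at about (345,300) in the crop). Wrist view: it is centred between the tray's side walls. I'll lower it.

Emit:
{"method": "play_rows", "body": {
  "motion": [
    [[0,0,0.05],[0,0,0]],
    [[0.001,0,0.1],[0,0,0]],
    [[0.001,0.001,0.15],[0,0,0]],
    [[0.0015,0.001,0.2],[0,0,0]],
    [[0.002,0.0015,0.235],[0,0,0]],
    [[0.002,0.0015,0.25],[0,0,0]],
    [[0.002,0.0015,0.25],[0,0,0]],
    [[0.002,0.0015,0.25],[0,0,0]]
  ]
}}

```text
t: 25.0
eef_pos: [0.5135, 0.2192, 0.1016]
tool_rot: [-0.0, 0.097, 0.995, 0.0]
contact_force: [-0.6, 0.2, -2.5]
gripper_width: 0.454
```

```bash
cat > st2.py <<'E'
from h import *
from station import bot
o=bot.get_obs();R=rot(o['tool_rot']).as_matrix();print(round(o['t'],2),(o['eef_pos']*1000).round(2),o['contact_force'].round(2),o['torque'].round(2),'tz',R[:,2].round(4))
E
python3 st2.py; python3 - <<'E'
from h import *
from station import bot
c=bot.read_camera('wrist');np.savez('wrist_t2.npz',**c);im=cv2.cvtColor(c["pixels"],cv2.COLOR_RGB2BGR)
s=bot.read_camera('scene');np.savez('scene_t2.npz',**s);im2=cv2.cvtColor(s["pixels"],cv2.COLOR_RGB2BGR)[220:350,250:370]
cv2.imwrite('pics/t2.png',np.hstack([cv2.resize(im,(400,300)),cv2.resize(im2,(277,300))]))
C=cloud(c);p=C.reshape(-1,3);pix=c['pixels'].reshape(-1,3).astype(int)
k=(p[:,2]>.028)&(p[:,2]<.044)&(pix[:,0]-pix[:,2]>20);print(cv2.minAreaRect(p[k][:,:2].astype(np.float32)))
# rows per side in tray frame
yaw=-.195;X=np.array([np.cos(yaw),np.sin(yaw)]);Y=np.array([-X[1],X[0]]);d=(p[k][:,:2]-[.5128,.219]);print('X',np.percentile(d@X,[0,2,50,98,100]),'Y',np.percentile(d@Y,[0,2,98,100]))
k=(p[:,2]<.02)&(pix[:,0]-pix[:,2]>20)&(np.abs((p[:,:2]-[.5128,.219])@X)<.05)&(np.abs((p[:,:2]-[.5128,.219])@Y)<.1);print('floor',np.median(p[k][:,2]))
E
```

```text
25.0 [513.48 219.2  101.55] [-0.57  0.22 -2.47] [0.04 0.06 0.02] tz [-2.e-04  8.e-04 -1.e+00]
((0.543428897857666, 0.2125358283519745), (0.2400146722793579, 0.16868022084236145), 78.87957763671875)
X [-0.0530396  -0.05285199 -0.04413787  0.06356159  0.11574998] Y [-0.12038239 -0.1192552   0.11808694  0.11956561]
floor 0.004520664156251297
```

View pics/t2.png

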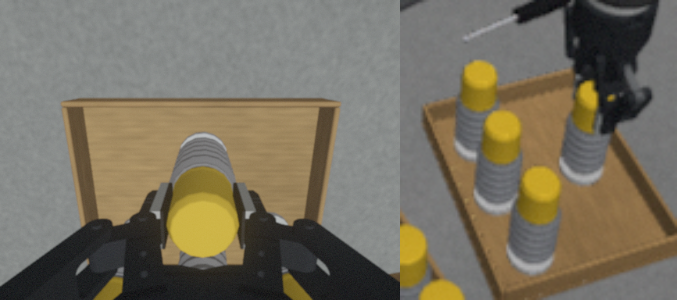

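Emit:
{"method": "play_rows", "body": {
  "motion": [
    [[0,0,0.006],[0,0,0]],
    [[0,0,0.012],[0,0,0]],
    [[0,0,0.017],[0,0,0]],
    [[0,0,0.021],[0,0,0]],
    [[0,0,0.0225],[0,0,0]],
    [[0,0,0.0225],[0,0,0]]
  ]
}}

```text
t: 25.7
eef_pos: [0.5134, 0.2193, 0.0925]
tool_rot: [-0.0, 0.097, 0.995, 0.0]
contact_force: [-0.5, 0.1, -4.1]
gripper_width: 0.45
```

```bash
python3 st2.py
```

```text
25.7 [513.37 219.33  92.54] [-0.5   0.07 -4.1 ] [ 0.02  0.   -0.05] tz [-2.e-04  8.e-04 -1.e+00]
```

Emit:
{"method": "play_rows", "body": {
  "motion": [
    [[0,0,0.001],[0,0,0]],
    [[0,0,0.002],[0,0,0]],
    [[0,0,0.003],[0,0,0]],
    [[0,0,0.004],[0,0,0]],
    [[0,0,0.004],[0,0,0]]
  ]
}}

```text
t: 26.2
eef_pos: [0.5137, 0.2195, 0.0918]
tool_rot: [0.0, 0.097, 0.995, 0.0]
contact_force: [-2.2, -2.0, 6.0]
gripper_width: 0.458
```

```bash
python3 st2.py
```

```text
26.2 [513.66 219.5   91.78] [-2.25 -1.96  5.97] [-0.26  0.54 -0.03] tz [ 6.e-04  8.e-04 -1.e+00]
```

The foot is on the floor. I'll ease the push and open.

Emit:
{"method": "play_rows", "body": {
  "motion": [
    [[0,0,0],[0,0,0]],
    [[0,0,0],[0,0,0]],
    [[0,0,0],[0,0,0]]
  ]
}}

```text
t: 26.5
eef_pos: [0.5136, 0.2195, 0.0918]
tool_rot: [0.0, 0.097, 0.995, 0.0]
contact_force: [-0.9, -0.2, 1.6]
gripper_width: 0.451
```

```bash
python3 st2.py
```

```text
26.5 [513.61 219.5   91.84] [-0.86 -0.16  1.65] [-0.21  0.31 -0.03] tz [ 5.e-04  8.e-04 -1.e+00]
```

Emit:
{"method": "play_rows", "body": {
  "motion": [
    [[0,0,0],[0,0,0]],
    [[0,0,0],[0,0,0]],
    [[0,0,0],[0,0,0]],
    [[0,0,0],[0,0,0]],
    [[0,0,0],[0,0,0]]
  ],
  "fingers": 60
}}

```text
t: 27.0
eef_pos: [0.5137, 0.2195, 0.0918]
tool_rot: [0.0, 0.097, 0.995, 0.0]
contact_force: [0.3, -0.1, 0.4]
gripper_width: 0.701
```

```bash
python3 st2.py; python3 - <<'E'
from h import *
from station import bot
c=bot.read_camera('wrist');im=cv2.cvtColor(c["pixels"],cv2.COLOR_RGB2BGR)
s=bot.read_camera('scene');im2=cv2.cvtColor(s["pixels"],cv2.COLOR_RGB2BGR)[220:350,250:370]
cv2.imwrite('pics/t3.png',np.hstack([cv2.resize(im,(400,300)),cv2.resize(im2,(277,300))]))
E
```

```text
27.0 [513.67 219.54  91.82] [ 0.28 -0.07  0.37] [0.   0.02 0.03] tz [ 6.e-04  9.e-04 -1.e+00]
```

View pics/t3.png

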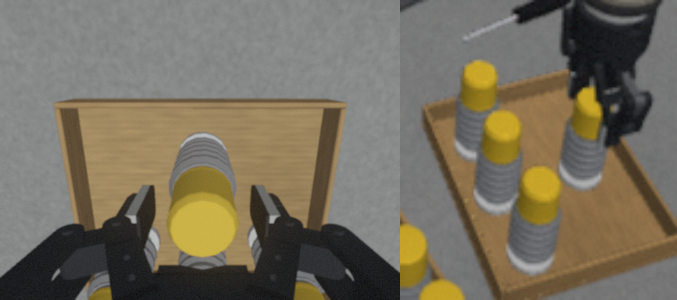

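It stands upright with both pads clear. I'll go straight up.

Emit:
{"method": "play_rows", "body": {
  "motion": [
    [[0,0,-0.04],[0,0,0]],
    [[0,0,-0.1],[0,0,0]],
    [[0,0,-0.18],[0,0,0]],
    [[0,0,-0.28],[0,0,0]],
    [[0,0,-0.38],[0,0,0]],
    [[0,0,-0.48],[0,0,0]],
    [[0,0,-0.5],[0,0,0]],
    [[0,0,-0.5],[0,0,0]]
  ]
}}

```text
t: 27.9
eef_pos: [0.5143, 0.2198, 0.2935]
tool_rot: [0.002, 0.097, 0.995, 0.001]
contact_force: [-0.1, -0.4, -0.5]
gripper_width: 0.705
```

```bash
python3 st2.py; python3 - <<'E'
from h import *
from station import bot
s=bot.read_camera('scene');t=bot.read_camera('top')
im2=cv2.cvtColor(s["pixels"],cv2.COLOR_RGB2BGR)[100:350,150:400];im=cv2.cvtColor(t["pixels"],cv2.COLOR_RGB2BGR)[40:300,90:480]
cv2.imwrite('pics/end.png',np.hstack([cv2.resize(im2,(320,320)),cv2.resize(im,(480,320))]))
S=cloud(s);pix=s['pixels'].astype(int)
# insulator upright: yellow pts & grey pts near
for lo,hi in((.01,.05),(.05,.085),(.088,.128)):
    k=(np.hypot(S[...,0]-.513,S[...,1]-.219)<.035)&(S[...,2]>lo)&(S[...,2]<hi)
    p=S[k];
    from scipy.optimize import least_squares
    r=.024 if hi<.087 else .02
    f=least_squares(lambda c:np.hypot(p[:,0]-c[0],p[:,1]-c[1])-r,[.513,.219],loss='soft_l1',f_scale=.002);print(lo,len(p),f.x.round(4))
# pawl/bar
for nm,w in(('pawl back',(0,.1395,.062)),('pawl eng',(0,.06,.088)),('bar back',(0,.234,.075)),('bar cl',(0,.182,.075))):
    for cc,C in((s,S),(t,cloud(t))):
        px=cc['pixels'].max(2)<60;print(nm,((np.linalg.norm(C-bp(*w),axis=2)<.018)&px).sum(),end=' ')
P=cloud(t);px=t['pixels'].astype(int);k=(px[...,0]>120)&(px[...,0]-px[...,2]>90)&(P[...,2]>.118)&(P[...,0]>.56)&(P[...,0]<.66)&(P[...,1]>.08)&(P[...,1]<.33)
a=P[k][:,:2];print(cv2.kmeans(a.astype(np.float32),3,None,(3,50,1e-5),5,2)[2])
E
```

```text
27.9 [514.28 219.77 293.5 ] [-0.09 -0.35 -0.52] [-0.   -0.03  0.01] tz [ 0.0039  0.0021 -1.    ]
0.01 201 [0.5132 0.2178]
0.05 207 [0.5135 0.2182]
0.088 204 [0.5139 0.2184]
pawl back 25 pawl back 21 pawl eng 0 pawl eng 0 bar back 60 bar back 65 bar cl 0 bar cl 0 [[0.6111458  0.1994763 ]
 [0.6180124  0.2727697 ]
 [0.59510577 0.13128647]]
```

View pics/end.png

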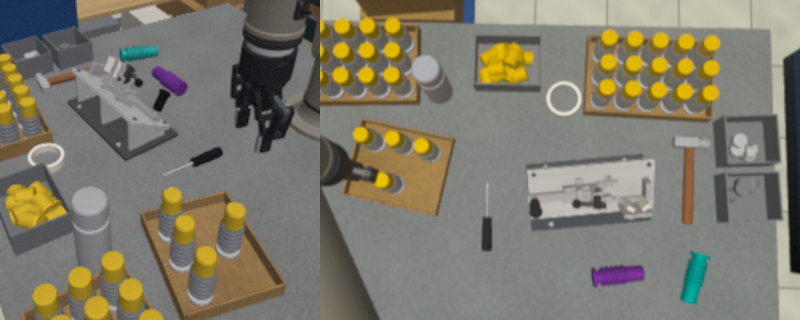

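Final views: the insulator stands upright in the tray's front half, at (232,232) in the left crop and (385,181) in the right crop. The pawl (about (602,208)) and the bar knob (about (536,208)) are back, and everything else is in place.

```bash
python3 -c "
from station import bot
print(bot.hand_in())"
```

```text
the job is handed in; nothing more can be done
None
```

I carried out every step in the order asked and handed the job in at about 28 s of robot time.

- **Cap check:** I gripped the cap and pulled along the insulator's axis. It held 15 to 16 N for a little over a second with no slip; the highest reading was 15.7 N. I then let it spring back.
- **Pawl:** I swung it right over and released it, and it stayed back.
- **Bar:** I drew it 52 mm until it met the stop, where the force rose to about 8 N.
- **Placing:** I lifted the insulator out along the bed normal and stood it about 1–2 mm from the middle of the tray's open front half. I pressed down with about 6 N at touchdown, then eased off before letting go.

**Last checks:** The insulator is upright, with axis points at three heights agreeing within 1 mm. The camera shows both the pawl and the bar back. The left and middle finished insulators measure within 0.5 mm of before; the right-hand one reads about 2 mm different, which is near the camera's accuracy. I judged the other bench items by eye only, and they look unmoved. The gripper is clear of everything.

**One hitch:** The first approach ran the second and third joints up to the edge of their ranges. I moved the arm to a better posture before touching anything.

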